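Unjam the chill-ball flask and hang up the full pail

ROBOT

A 6-joint arm with a two-finger parallel gripper is mounted at the origin on the work surface; the furniture and walls round the work are solid. World frame = base frame: x ahead of the robot, y to its left, z up, the work surface at z = 0. Lengths are in m, angles in rad, forces in N, time in s.
With the tool pointing down it reaches from about 0.325 to 0.925 m from the base axis. Payload 3.1 kg.
Tool frame: the origin (TCP) lies midway between the tips of the shut fingers; the grasp point (between the pads) lies 19 mm behind it (ctrl.grip_depth is the distance from the TCP to the grasp point, in m); x points along the fingers, y is the direction in which the jaws open and shut, and the axes are right-handed (so a half turn about x gives the same grasp; the last joint's range is limited). The gripper opens to 85 mm and grips with 20 to 120 N. Pads are 22 mm wide; open, the fingers measure 114 mm over their backs; the gripper's body (76 mm by 85 mm) begins 54 mm behind the grasp point. The pads swing forward as they close: fully open they stand 13 mm farther back than shut.
Start: joints at [1.114, 0.217, 1.613, -0, 1.311, -0.112], TCP at [0.211, 0.588, 0.231] pointing down, gripper open.
Joint ranges: [-2.75, 2.75], [-0.78, 2.1], [0.31, 2.55], [-1.13, 4.27], [0.13, 2.63], [-2.58, 2.58]. Speed limits (rad/s): [2.79, 2.79, 3.14, 3.14, 3.14, 3.14].

INTERFACE

Orientations are given as a 3x3 rotation matrix whose columns are the frame's x, y, z axes.
In Python, from bench import ctrl, optics gives the robot as it stands. The module is installed in compiled form; this text tells all that it offers.
- The arm moves only by the shell command python3 -m crank 'ROWS' [FORCE]. ROWS is JSON, a list of rows, each a list of 3 entries, a list of its own where there are three numbers: the turn, a rotation vector about the tool's x, y, z in degrees, then the shift along the tool's x, y, z in mm, then the finger opening in mm, from 0 to 85.4. In form: [[[rx, ry, rz], [x, y, z], jaw], ...]. A call has 1 to 12 rows; each row is the pose to reach, as a shift and turn from the pose commanded when the call began, along the tool's axes at that moment; what a row does not reach only later rows make up. A row lasts 1/10 s, in which the tool goes at most 50 mm and 8.59 degrees, less where a joint would pass 70% of its speed; a pose out of reach is approached as far as the arm can. A call with a gripper value outside its range is refused whole. The fingers move at their own pace and stop on an object; FORCE is the grip in N (left out, the last holds). Time passes only in rows, so rows that repeat a pose let the fingers close. It gives the time, the measured TCP pose, the force and the opening at its end, in the units of the state.
- ctrl.read_state(): the state, without advancing time (a new reading comes with each control period).
- optics.camera(name): name is "scene" or "side" or "wrist"; returns the picture (384x512x3 uint8, red, green, blue); there is no depth.
- optics.camera_model(name): a dict with "mtx" (3x3 intrinsics, pixels), "R" (3x3) and "t" (3): a world point X has camera coordinates R X + t; the wrist camera has in their place "tool_from_camera" (4x4, takes a point from camera to tool coordinates, whose origin is the TCP and whose axes are the tool frame's). Camera axes: x right, y down, z forward; pixel columns grow to the right and rows downward; lengths in m; the calibration is good to about 2 mm. A picture is of the moment at which its call begins: read the wrist's pose just before it. camera_model takes no time and is no camera call.
- ctrl.finish_job(): hands the job in, once; it reports no verdict.
The state is a dict: "time": time; "q": joint angles; "joint_vel": joint speeds; "effort": joint torques, N m; "eef_pos": TCP position; "eef_rot": TCP orientation; "ft_force": force on the tool from outside, world axes, zero at the start; "torque": the same for the moment, N m; "width": opening from 0.0 (shut) to 1.0 (fully open).
Only numpy, scipy, OpenCV 4.12 (cv2) and the standard library are available. Lean on these libraries where they do the work, as an engineer would, in place of code of your own. Each camera call takes 0.05 s, during which the arm holds its last target. There are 200 camera calls.

TASK

Collect all the steel chill balls for washing: hang the pail by its handle on the dispenser's hook in front of the chute, rock the flask from side to side until every ball caught in its neck has come out and run into the pail, and put the balls from the rack into the pail as well. Then hang the pail with all the balls in it by its handle on the hook of the drip stand, and leave the red-capped spice jar and the other kitchen things where they are.

Things in the scene. Friction and masses are not known exactly. Their poses are not given: they have to be found in the camera images.
- pail_grip (a point): Point in the black grip block on top of the hoop handle of a small round steel pail, 140 mm above the pail's underside and 30 mm above the centre of the handle bar. The block is 14 mm thick along own y (grip across this), 28 mm along own x, reaches from 13 mm below to 17 mm above this point, and stands on a 12 mm wide stem on the bar; free on both sides. Own z is up.
- pail_bar (a point): Centre of the pail's straight handle bar (8 mm round, 98 mm long along own y), 110 mm above the pail's underside. The hoop stands in the pail's own y-z plane, legs at y = +-64 mm. The pail turned by half a turn is the same.
- pail_in (a point): Centre of the inside of the pail, 30 mm above its underside. Pail: 128 mm across the rim, 122 mm inside, 55 mm high, about 0.4 kg.
- dispenser_hook (a point): Seat of the hook on the dispenser's front: where the centre of the pail's bar lies when hung (underside then 14 mm above the table). Flat strip hook 24 mm wide with a square notch 22 mm long, floor 4 mm below this point; upturned tip 12 mm above it, ending 16 mm away at own -x; back of the notch 10 mm above it. Own x points from the open tip back to the support, z up.
- drip_hook (a point): Seat of the drip stand's hook, of the same shape, size and axes as the dispenser's hook; a hung pail's underside is again 14 mm above the table. On either hook the bar comes along own x from the -x side above the tip, the tip passing inside the hoop, and is lowered into the notch.
- drip_stand: Fixed drip stand; origin on the table under the hook's seat, same axes as the hook. Round steel post 14 mm thick, 134 mm high, 88 mm behind the seat (own +x), on a flat foot plate 6 mm high.
- dispenser: Fixed steel dispenser stand, 160 mm wide (own y), 96 mm deep, 155 mm high round the chute; origin on the table under the flask's pivot, own x points away from its front. Its chute slopes down to the front; the lip, 76 mm high, is 10 mm behind the rim of a pail on its hook, so do not push the pail further back than the notch. The hook's seat is 128 mm in front of the origin.
- flask_pivot (a point): Pivot about which the flask rocks, 233 mm above the table; axes as the dispenser. The clear flat flask hangs mouth down, 41 mm deep. In its neck (66 mm wide inside) are two pour ribs, each sloping 14 deg down to its own wall: the upper at the -y side (ball centre 6 mm above the pivot), the lower at the +y side (52 mm below the pivot).
- flask_grip (a point): Middle of the round white bar (14 mm thick, 37 mm free length, along the dispenser's x) on top of the flask, 108 mm above the pivot, 24 mm above the flask's top. Held across y from above, it can be swung on a 108 mm arc about the pivot without turning the hand: the bar turns between the fingers.
- flask (a joint): Rocking angle of the flask, rad, -0.75 to 0.75, 0 upright; positive takes the top bar to the dispenser's -y. A spring (0.45 N m/rad) rights it when let go. Leaning to about -0.6 a ball rolls off the upper rib and drops to the lower one; leaning to about +0.6 a ball rolls off the lower rib and out of the mouth. It takes about half a second at each side.
- ball_1_center (a point): Centre of a steel chill ball, 30 mm across, 50 g, that stands at first on a 24 mm square holder of the rack, its centre 42 mm above the table (may be absent).
- ball_2_center (a point): Centre of a steel chill ball, 30 mm across, 50 g, that stands at first on a 24 mm square holder of the rack, its centre 42 mm above the table (may be absent).
- ball_3_center (a point): Centre of a steel chill ball, 30 mm across, 50 g, that stands at first on a 24 mm square holder of the rack, its centre 42 mm above the table (may be absent).
- neck_ball_1_center (a point): Centre of a steel chill ball, 30 mm across, 50 g, at first caught on the upper (-y) rib in the flask's neck (may be absent).
- neck_ball_2_center (a point): Centre of a steel chill ball, 30 mm across, 50 g, at first caught on the lower (+y) rib in the flask's neck (may be absent).
- rack: Fixed wooden ball rack, 180 mm along own x, 46 mm along y, with three square steel holders (24 mm) 62 mm apart, 30 mm high. Origin: centre of the underside.
- spice_red: Bystander, to be left where it is: spice jar with a red cap, 54 x 125 mm; origin at its underside.
- pail: The pail itself: origin at the centre of its underside, z up.

How it is judged:
By the outcome, as a careful person would: the job done as asked, in the order asked, and still so for the second after the job is handed in, with the robot touching nothing.
Of ball_1, ball_2, ball_3 only 2 to 3 are there at a start; the rules pass over those that are not, and their reading is None.
Of neck_ball_1, neck_ball_2 only 1 to 2 are there at a start; the rules pass over those that are not, and their reading is None.
At some moment in a run one of pail may be knocked a few centimetres aside while the robot is not near it.
Once in a run the grip may slacken for a moment while it holds something.
It also fails if it takes over 210 s, if anything falls off the work surface, if the arm or the gripper's body presses on something with over 40 N, if the wrist force passes 120 N, or if a joint passes its speed limit or range.

## Working session

There is one attempt and no reset: what is moved stays moved. The work goes in short steps, Python scripts to look and compute and a shell command to move; the robot and the scene stay as the last step left them, time stands still between calls to the robot, and variables do not carry over. Pictures are saved under pics/ and viewed, about 12 in all and at most 16, crops included, and the job is handed in when it is done.

```bash
mkdir -p pics
cat > h.py <<'E'
import numpy as np, cv2
from bench import ctrl, optics
def snap(name, f):
    s=ctrl.read_state(); im=optics.camera(name)
    cv2.imwrite('pics/'+f, cv2.cvtColor(im,cv2.COLOR_RGB2BGR)); return im,s
def cam(name,s=None):
    m=optics.camera_model(name); K=np.array(m['mtx'])
    if name=='wrist':
        T=np.array(m['tool_from_camera']); Rt=np.array(s['eef_rot']); p=np.array(s['eef_pos'])
        Rw=Rt@T[:3,:3]; o=Rt@T[:3,3]+p; return K,Rw,o
    R=np.array(m['R']); t=np.array(m['t']); return K,R.T,-R.T@t
def ray(name,uv,s=None):
    K,Rw,o=cam(name,s); d=Rw@np.linalg.solve(K,[uv[0],uv[1],1.]); return o,d/np.linalg.norm(d)
def onz(name,uv,z,s=None):
    o,d=ray(name,uv,s); return o+d*(z-o[2])/d[2]
def tri(r1,r2):
    A=sum(np.eye(3)-np.outer(d,d) for o,d in (r1,r2)); b=sum((np.eye(3)-np.outer(d,d))@o for o,d in (r1,r2))
    p=np.linalg.solve(A,b); return p,[np.linalg.norm(np.cross(p-o,d)) for o,d in (r1,r2)]
def proj(name,X,s=None):
    K,Rw,o=cam(name,s); c=Rw.T@(np.array(X)-o); q=K@c; return q[:2]/q[2]
def shift(target, s=None):
    s=s or ctrl.read_state(); return 1000*np.array(s['eef_rot']).T@(np.array(target)-s['eef_pos'])
E
python3 - <<'E'
from h import *
np.set_printoptions(precision=3,suppress=True)
a,s=snap('scene','a.png'); b,_=snap('side','b.png')
w,s=snap('wrist','w.png')
print(s)
for n in('scene','side','wrist'):
    K,R,o=cam(n,s);print(n,K,R,o)
E
```

```text
{'time': 0.1, 'q': array([ 1.114,  0.218,  1.615,  0.   ,  1.311, -0.112]), 'joint_vel': array([-0.   , -0.002, -0.002, -0.001, -0.001, -0.   ]), 'effort': array([ -0.002, -39.808, -30.497,  -0.   ,   0.004,  -0.   ]), 'eef_pos': array([0.211, 0.588, 0.23 ]), 'eef_rot': array([[-0.001,  0.338,  0.941],
       [-0.002,  0.941, -0.338],
       [-1.   , -0.002, -0.   ]]), 'ft_force': array([0.291, 0.362, 0.001]), 'torque': array([ 0.023, -0.025, -0.007]), 'width': 1.0006438169203167}
scene [[444.845   0.    258.018]
 [  0.    444.845 190.973]
 [  0.      0.      1.   ]] [[ 0.896 -0.31   0.316]
 [-0.443 -0.639  0.629]
 [ 0.007 -0.704 -0.71 ]] [ 0.097 -0.814  1.114]
side [[440.358   0.    258.791]
 [  0.    440.358 186.768]
 [  0.      0.      1.   ]] [[ 0.99  -0.069  0.121]
 [-0.139 -0.44   0.887]
 [-0.008 -0.895 -0.446]] [ 0.353 -1.046  0.724]
wrist [[290.625   0.    253.982]
 [  0.    290.625 191.389]
 [  0.      0.      1.   ]] [[ 0.339  0.897  0.285]
 [ 0.941 -0.322 -0.104]
 [-0.001  0.304 -0.953]] [0.139 0.614 0.374]
```

View pics/a.png

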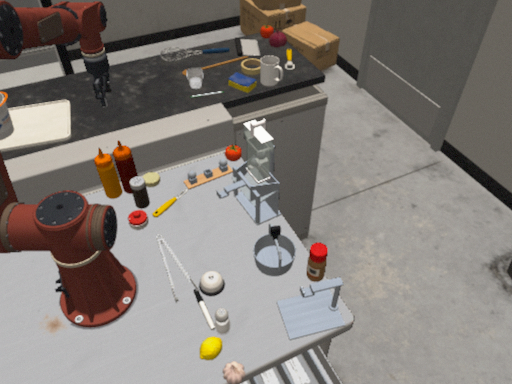

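View pics/b.png

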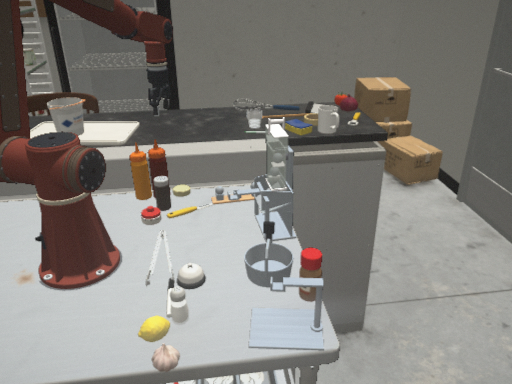

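The scene view shows the rack with three balls (~192–223,172), the dispenser (~258,170), the pail (~274,252), the drip stand (~315,310) and the red-capped jar (~318,262). I'll zoom in on these.

Run:
```python
import cv2
a=cv2.imread('pics/a.png');b=cv2.imread('pics/b.png')
cv2.imwrite('pics/a2.png',cv2.resize(a[110:340,170:360],(495*1,600),interpolation=cv2.INTER_CUBIC))
cv2.imwrite('pics/b2.png',cv2.resize(b[115:355,190:340],(375*1,600),interpolation=cv2.INTER_CUBIC))
import numpy as np
m=np.hstack([cv2.resize(a[110:340,176:356],(424,542),interpolation=cv2.INTER_CUBIC),cv2.resize(b[115:355,190:350],(361,542),interpolation=cv2.INTER_CUBIC)])
cv2.imwrite('pics/ab.png',m);print(m.shape,424/180,361/160)
```

```text
(542, 785, 3) 2.3555555555555556 2.25625
```

View pics/ab.png

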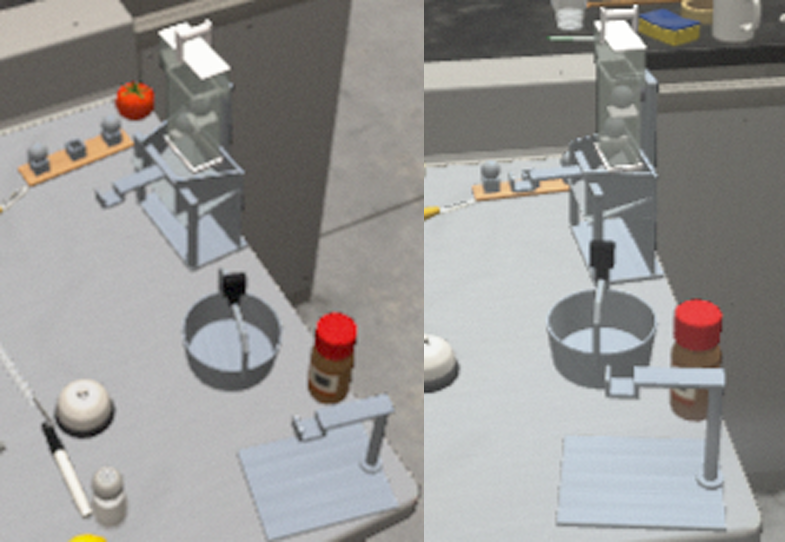

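The zoom shows balls on the two end holders of the rack with the middle one empty, and two balls in the neck. The pail stands between the dispenser and the drip stand, its hoop seen edge-on. Next I locate these from rays.

Run:
```python
from h import *
np.set_printoptions(precision=3,suppress=True)
A=lambda x,y:(176+x/2.3556,110+y/2.3565)
B=lambda x,y:(190+(x-424)/2.2563,115+y/2.2583)
S=lambda u,v:ray('scene',A(u,v)); D=lambda u,v:ray('side',B(u,v))
for n,p,q in [('ballL',(38,152),(490,172)),('holder/ballM',(75,148),(523,182)),('pailblock',(232,287),(602,253)),('pail hook bar? drip notch',(308,427),(621,381)),
 ('drip post base',(372,467),(711,479)),('drip post top',(378,403),(714,376)),('disp hook',(107,193),(521,182)),('flask bar near',(179,30),(605,12)),('flaskbar far',(205,34),(634,11)),('disp arm root',(165,172),(598,165)),('jar cap top',(336,320),(698,308))]:
    print(n,*tri(S(*p),D(*q)))
for n,p,z in [('ballL',(38,152),.042),('ballR',(110,126),.042)]: print(n,onz('scene',A(*p),z))
print('ballL side',onz('side',B(490,172),.042))
# pail rim ellipse z=.055
for p in [(183,320),(280,325),(232,291),(225,352)]: print('rim',onz('scene',A(*p),.055))
for p in [(548,318),(656,318),(601,292),(601,352)]: print('rimside',onz('side',B(*p),.055))
for p in [(240,460),(270,538),(398,500),(360,425)]: print('drip plate',onz('scene',A(*p),.006))
for p in [(148,205),(193,268),(245,243)]: print('disp base',onz('scene',A(*p),.003))
```

```text
ballL [0.403 0.317 0.034] [np.float64(0.0019545936755448316), np.float64(0.001954593675544877)]
holder/ballM [0.457 0.316 0.016] [np.float64(0.006975706164669686), np.float64(0.006975706164669675)]
pailblock [ 0.502 -0.118  0.142] [np.float64(0.002172469634287257), np.float64(0.0021724696342873724)]
pail hook bar? drip notch [ 0.49  -0.317  0.126] [np.float64(0.00029666948150663405), np.float64(0.00029666948150653067)]
drip post base [ 0.575 -0.339  0.013] [np.float64(0.001142206027528279), np.float64(0.0011422060275283613)]
drip post top [ 0.576 -0.325  0.127] [np.float64(0.0014455884938848471), np.float64(0.0014455884938847107)]
disp hook [0.434 0.114 0.119] [np.float64(0.0008650422871919479), np.float64(0.0008650422871920346)]
flask bar near [0.548 0.127 0.341] [np.float64(0.0008280388727464931), np.float64(0.000828038872746454)]
flaskbar far [0.576 0.104 0.345] [np.float64(0.003990681907106179), np.float64(0.003990681907106578)]
disp arm root [0.527 0.11  0.132] [np.float64(0.009994168832819521), np.float64(0.00999416883281949)]
jar cap top [ 0.594 -0.203  0.121] [np.float64(0.002033714588231543), np.float64(0.002033714588231683)]
ballL [0.402 0.31  0.042]
ballR [0.522 0.317 0.042]
ballL side [0.4   0.299 0.042]
rim [ 0.455 -0.077  0.055]
rim [ 0.562 -0.138  0.055]
rim [ 0.533 -0.062  0.055]
rim [ 0.48  -0.144  0.055]
rimside [ 0.443 -0.107  0.055]
rimside [ 0.566 -0.125  0.055]
rimside [ 0.512 -0.064  0.055]
rimside [ 0.493 -0.178  0.055]
drip plate [ 0.441 -0.26   0.006]
drip plate [ 0.425 -0.362  0.006]
drip plate [ 0.581 -0.386  0.006]
drip plate [ 0.596 -0.282  0.006]
disp base [0.519 0.173 0.003]
disp base [0.525 0.035 0.003]
disp base [0.612 0.044 0.003]
```

```bash
python3 -m crank '[[[0,0,0],[-50,0,0],85],[[0,0,0],[-100,0,0],85],[[-8,0,0],[-100,-39,31],85],[[-16,0,0],[-100,-78,62],85],[[-20,0,0],[-100,-117,93],85],[[-20,0,0],[-100,-156,124],85],[[-20,0,0],[-100,-195,155],85],[[-20,0,0],[-100,-234,186],85],[[-20,0,0],[-100,-273,217],85],[[-20,0,0],[-100,-312,248],85],[[-20,0,0],[-100,-351,279],85],[[-20,0,0],[-100,-390,310],85]]' 40
python3 -c "
from h import *
s=ctrl.read_state();print(s['eef_pos'],s['eef_rot'],shift([.45,-.118,.31]))"
```

```text
time: 1.35
eef_pos: [0.3711, 0.1145, 0.3312]
eef_rot: [[0.001, -0.005, 1.0], [0.0, 1.0, 0.005], [-1.0, 0.0, 0.001]]
ft_force: [1.1, -0.4, -0.3]
width: 0.993
[0.37111305 0.11454133 0.33124456] [[ 8.45589927e-04 -4.62724065e-03  9.99988937e-01]
 [ 1.77152797e-04  9.99989279e-01  4.62709244e-03]
 [-9.99999627e-01  1.73238215e-04  8.46400591e-04]] [  21.27006261 -232.90754746   77.79210116]
```

```bash
python3 -c "
from h import *
im,s=snap('wrist','w1.png');np.savez('w1.npz',eef_pos=s['eef_pos'],eef_rot=s['eef_rot'])"
python3 -m crank '[[[0,0,0],[5,-50,20],85],[[0,0,0],[10,-100,40],85],[[0,0,0],[20,-150,60],85],[[0,0,0],[20,-200,80],85],[[0,0,0],[20,-233,90],85],[[0,0,0],[20,-233,90],85],[[0,0,0],[20,-233,90],85]]'
python3 -c "
from h import *
im,s=snap('wrist','w2.png');np.savez('w2.npz',eef_pos=s['eef_pos'],eef_rot=s['eef_rot'])
a=cv2.imread('pics/w1.png');b=cv2.imread('pics/w2.png')
cv2.imwrite('pics/w12.png',np.hstack([cv2.resize(a,(400,300)),cv2.resize(b,(400,300))]))"
```

```text
time: 2.1
eef_pos: [0.4619, -0.1168, 0.3106]
eef_rot: [[-0.002, -0.002, 1.0], [0.001, 1.0, 0.002], [-1.0, 0.001, -0.002]]
ft_force: [0.5, 0.2, -0.2]
width: 0.993
```

View pics/w2.png

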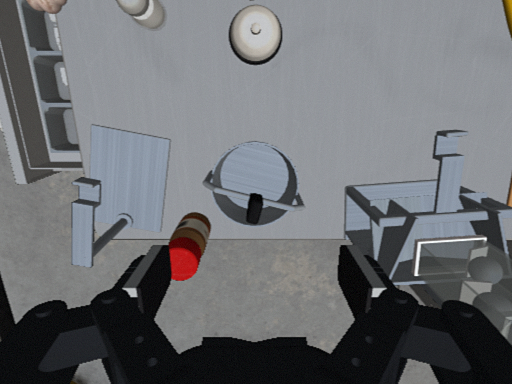

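View pics/w1.png

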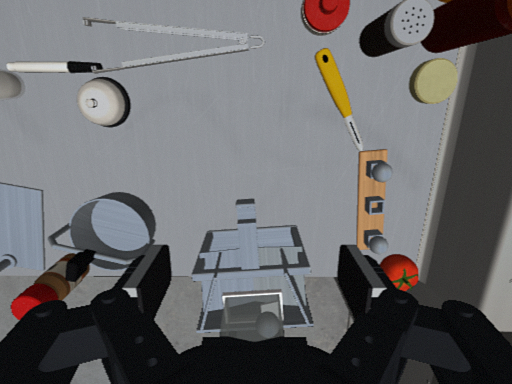

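Run:
```python
from h import *
np.set_printoptions(precision=3,suppress=True)
w1=np.load('w1.npz');w2=np.load('w2.npz')
for n,p,z in [('bar end',(208,178),.105),('bar end',(302,206),.105),('block top c',(255,205),.15),('pail bottom L',(212,183),.003)]: print(n,onz('wrist',p,z,w2))
for n,p,z in [('w1 tip L',(236,200),.136),('tip R',(255,200),.136),('arm L',(237,238),.134),('arm R',(256,238),.134),('disp top front L',(206,230),.155),('R',(299,226),.155)]: print(n,onz('wrist',p,z,w1))
for n,p,z in [('drip tipL',(77,181),.136),('tipR',(100,180),.136),('armendL',(72,264),.134),('armendR',(92,264),.134),('arm startL',(74,203),.134),('startR',(97,202),.134),('disp tip L',(438,133),.136),('R',(467,131),.136),('post',(112,225),.006)]: print(n,onz('wrist',p,z,w2))
for c in [(160,362),(380,172),(378,242)]: print('ball',onz('wrist',c,.042,w1))
import cv2
a=cv2.imread('pics/w1.png')[180:345,180:320];b=cv2.imread('pics/w2.png')[110:275,60:315]
cv2.imwrite('pics/z.png',np.hstack([cv2.resize(a,None,fx=2,fy=2,interpolation=2),cv2.resize(b,None,fx=2,fy=2,interpolation=2)]))
```

```text
bar end [ 0.479 -0.173  0.105]
bar end [ 0.516 -0.055  0.105]
block top c [ 0.498 -0.115  0.15 ]
pail bottom L [ 0.514 -0.184  0.003]
w1 tip L [0.414 0.093 0.136]
tip R [0.414 0.116 0.136]
arm L [0.467 0.093 0.134]
arm R [0.467 0.118 0.134]
disp top front L [0.446 0.057 0.155]
R [0.44  0.169 0.155]
drip tipL [ 0.474 -0.317  0.136]
tipR [ 0.473 -0.291  0.136]
armendL [ 0.582 -0.344  0.134]
armendR [ 0.582 -0.319  0.134]
arm startL [ 0.501 -0.327  0.134]
startR [ 0.5   -0.3    0.134]
disp tip L [0.42  0.083 0.136]
R [0.418 0.114 0.136]
post [ 0.587 -0.354  0.006]
ball [ 0.778 -0.064  0.042]
ball [0.401 0.308 0.042]
ball [0.52  0.321 0.042]
```

View pics/z.png

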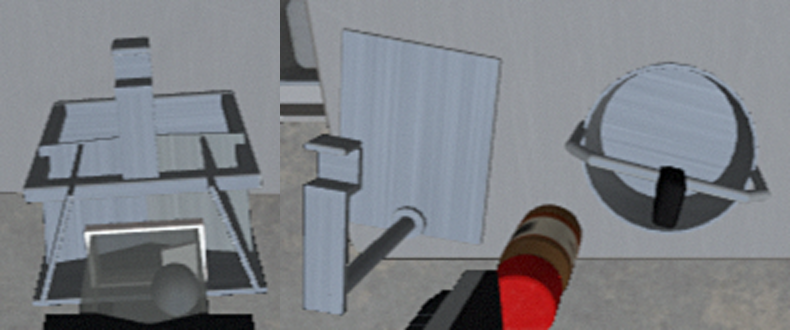

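Measured: pail bar ends (0.479,-0.173) and (0.516,-0.055), 124 mm apart, so the pail is yawed about -17.4° with its centre at (0.498,-0.115). The dispenser hook seat is about (0.436,0.107) and the drip seat about (0.49,-0.314). I'll grip the pail now.

```bash
python3 -m crank '[[[8,0,0],[0,2,18],60],[[17.4,0,0],[40,2,36],60],[[17.4,0,0],[80,2,36],60],[[17.4,0,0],[120,2,36],60],[[17.4,0,0],[150,2,36],60],[[17.4,0,0],[170,2,36],60],[[17.4,0,0],[187,2,36],60],[[17.4,0,0],[187,2,36],60]]'
python3 -c "
from h import *
im,s=snap('wrist','w3.png')"
```

```text
time: 2.95
eef_pos: [0.4955, -0.1111, 0.1217]
eef_rot: [[-0.006, 0.292, 0.956], [0.003, 0.956, -0.292], [-1.0, 0.001, -0.006]]
ft_force: [-1.4, 0.8, -1.1]
width: 0.702
```

View pics/w3.png

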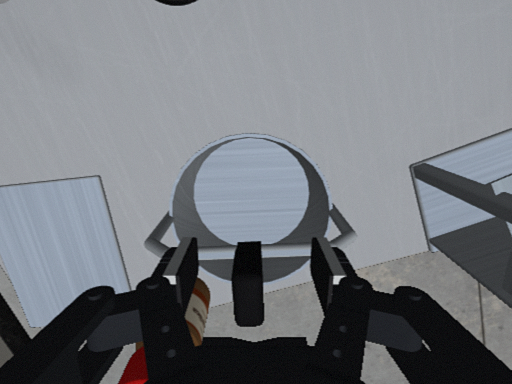

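The wrist view shows the block centred between the fingers at about (248,280), with the bar horizontal. I'll raise the grip 7 mm so the fingers clear the hook, then close and lift.

```bash
python3 -m crank '[[[0,0,0],[-7,-2,3],60],[[0,0,0],[-7,-2,3],0],[[0,0,0],[-7,-2,3],0],[[0,0,0],[-7,-2,3],0],[[0,0,0],[-7,-2,3],0],[[0,0,0],[-7,-2,3],0],[[0,0,0],[-30,-2,3],0],[[0,0,0],[-65,-2,3],0],[[0,0,0],[-65,-2,3],0]]' 80
python3 -c "
from h import *
s=ctrl.read_state();print(s['eef_pos'],s['eef_rot'],shift([.37,.105,.195]),s['width']*85)"
```

```text
time: 3.9
eef_pos: [0.503, -0.118, 0.1929]
eef_rot: [[0.007, 0.295, 0.955], [-0.003, 0.955, -0.295], [-1.0, -0.001, 0.008]]
ft_force: [1.4, -0.5, -3.3]
width: 0.148
[ 0.50301149 -0.11797975  0.19289705] [[ 7.21578429e-03  2.95137750e-01  9.55427465e-01]
 [-2.94073231e-03  9.55454471e-01 -2.95123883e-01]
 [-9.99969642e-01 -6.80106131e-04  7.76227448e-03]] [  -3.71839394  173.78885971 -192.87315789] 12.567705501360123
```

```bash
python3 -m crank '[[[0,0,0],[0,8,-18],0],[[0,0,0],[0,22,-48],0],[[-5,0,0],[0,36,-79],0],[[-10,0,0],[0,50,-110],0],[[-15,0,0],[0,63,-140],0],[[-19.5,0,0],[0,78,-164],0],[[-19.5,0,0],[0,100,-170],0],[[-19.5,0,0],[0,126,-176],0],[[-19.5,0,0],[0,150,-182],0],[[-19.5,0,0],[0,168,-186],0],[[-19.5,0,0],[0,175,-187],0],[[-19.5,0,0],[0,175,-187],0]]'
python3 -c "
from h import *
s=ctrl.read_state();print(s['eef_pos'],s['eef_rot'],shift([.436,.107,.193]),s['width']*85)
im,s=snap('wrist','w4.png');np.savez('w4.npz',eef_pos=s['eef_pos'],eef_rot=s['eef_rot']);snap('scene','a4.png');snap('side','b4.png')"
```

```text
time: 5.1
eef_pos: [0.3722, 0.1058, 0.1877]
eef_rot: [[-0.003, -0.043, 0.999], [-0.001, 0.999, 0.043], [-1.0, -0.001, -0.003]]
ft_force: [-0.5, -0.7, -4.5]
width: 0.148
[0.37222016 0.10575662 0.18767661] [[-3.04663460e-03 -4.27206547e-02  9.99082411e-01]
 [-7.02443169e-04  9.99086893e-01  4.27187042e-02]
 [-9.99995112e-01 -5.71650332e-04 -3.07386153e-03]] [-5.51854887 -1.48551294 63.75807193] 12.580239025300305
```

View pics/w4.png

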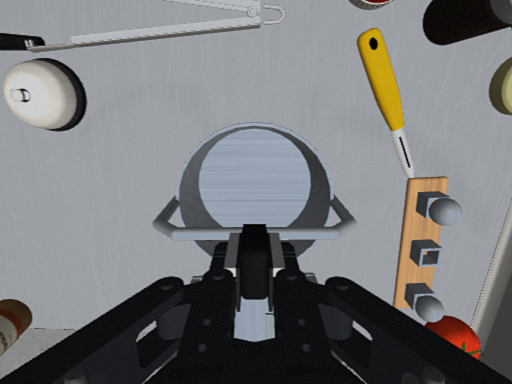

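Run:
```python
from h import *
w=np.load('w4.npz')
for p in [(176,233),(335,232)]: print(onz('wrist',p,.169,w))
for p in [(234,312),(273,312)]: print(onz('wrist',p,.136,w))
a=cv2.imread('pics/a4.png')[120:280,170:330];b=cv2.imread('pics/b4.png')[110:270,180:340]
cv2.imwrite('pics/z4.png',cv2.resize(np.hstack([a,b]),None,fx=2.5,fy=2.5,interpolation=2))
```

```text
[0.37584322 0.05795679 0.169     ]
[0.37108339 0.15547318 0.169     ]
[0.46078898 0.09326114 0.136     ]
[0.45947001 0.12490892 0.136     ]
```

View pics/z4.png

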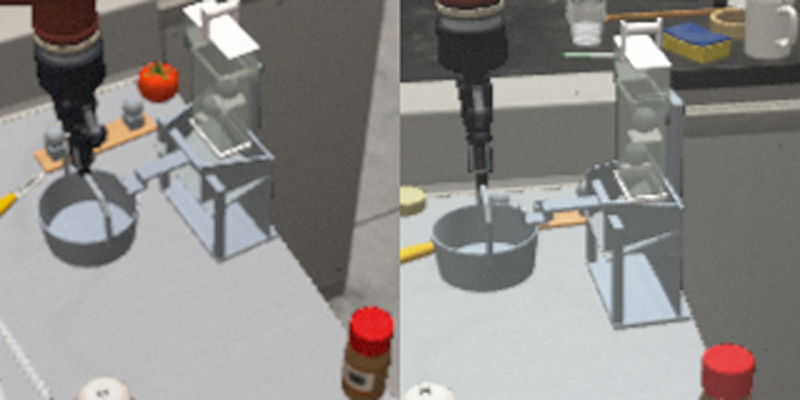

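Side and scene views agree: the pail sits in front of the hook tip, above it and centred. I'll move in 62 mm and lower it.

```bash
python3 -m crank '[[[0,0,0],[-2,0,15],0],[[0,0,0],[-2,0,35],0],[[0,0,0],[-2,0,52],0],[[0,0,0],[-2,0,62],0],[[0,0,0],[-2,0,62],0],[[0,0,0],[12,0,62],0],[[0,0,0],[24,0,62],0],[[0,0,0],[34,0,62],0],[[0,0,0],[40,0,62],0],[[0,0,0],[40,0,62],0]]'
python3 -c "
from h import *
s=ctrl.read_state();print(shift([.436,.107,.1425]))
snap('scene','a5.png');snap('side','b5.png')
a=cv2.imread('pics/a5.png')[120:260,190:310];b=cv2.imread('pics/b5.png')[110:250,210:330]
cv2.imwrite('pics/z5.png',cv2.resize(np.hstack([a,b]),None,fx=3.3,fy=3.3,interpolation=2))"
```

```text
time: 6.25
eef_pos: [0.4336, 0.108, 0.1475]
eef_rot: [[-0.004, -0.041, 0.999], [-0.0, 0.999, 0.041], [-1.0, -0.0, -0.004]]
ft_force: [0.0, -0.7, -4.3]
width: 0.144
[ 5.00062833 -1.09241985  2.32927431]
```

View pics/z5.png

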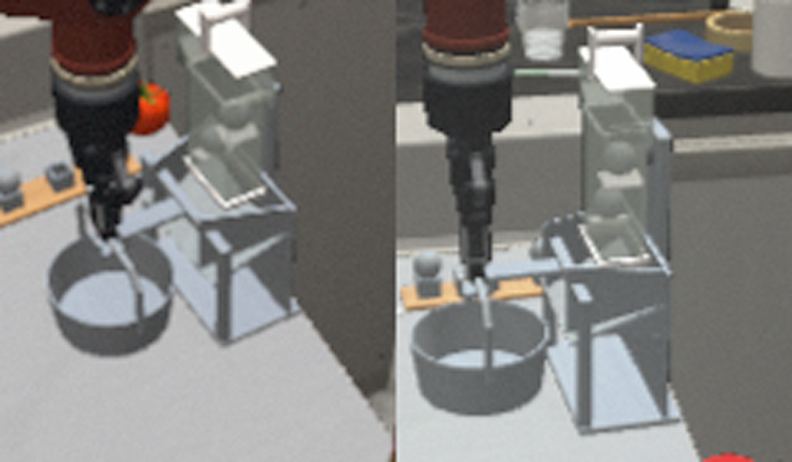

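The bar is behind the tip and over the notch, and the weight is still on the gripper (-4.3 N). I'll lower the last 5 mm, release and back up.

```bash
python3 -m crank '[[[0,0,0],[3,0,0],0],[[0,0,0],[5,0,0],0],[[0,0,0],[7,0,0],0],[[0,0,0],[7,0,0],0]]'
python3 -m crank '[[[0,0,0],[0,0,0],20],[[0,0,0],[0,0,0],40],[[0,0,0],[0,0,0],40],[[0,0,0],[0,0,0],40],[[0,0,0],[-15,0,0],40],[[0,0,0],[-40,0,0],40],[[0,0,0],[-90,0,0],85],[[0,0,0],[-140,0,-20],85],[[0,0,0],[-190,0,-40],85],[[0,0,0],[-190,0,-40],85]]'
python3 -c "
from h import *
im,s=snap('wrist','w6.png');np.savez('w6.npz',eef_pos=s['eef_pos'],eef_rot=s['eef_rot'])
"
```

```text
time: 6.75
eef_pos: [0.436, 0.1082, 0.1459]
eef_rot: [[-0.0, -0.041, 0.999], [-0.0, 0.999, 0.041], [-1.0, -0.0, -0.0]]
ft_force: [-7.6, 0.1, 13.6]
width: 0.145
time: 7.75
eef_pos: [0.3973, 0.1068, 0.3395]
eef_rot: [[0.012, -0.041, 0.999], [0.001, 0.999, 0.041], [-1.0, 0.001, 0.012]]
ft_force: [0.5, 0.8, 0.9]
width: 0.997
```

View pics/w6.png

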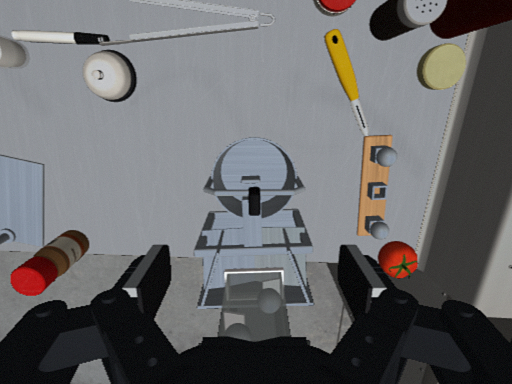

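The pail hangs on the hook at (252,185), centred before the chute, and both neck balls are visible at (268,300) and (238,330). Next I rise over the flask bar and look.

```bash
python3 -m crank '[[[0,0,0],[-40,0,0],85],[[0,0,0],[-80,0,20],85],[[0,0,0],[-90,0,60],85],[[0,0,0],[-90,0,90],85],[[0,0,0],[-90,0,110],85],[[0,0,0],[-90,0,110],85],[[0,0,0],[-90,0,110],85]]'
python3 -c "
from h import *
im,s=snap('wrist','w7.png');np.savez('w7.npz',eef_pos=s['eef_pos'],eef_rot=s['eef_rot'])
a=cv2.imread('pics/w7.png')[150:330,130:390];b=cv2.imread('pics/b5.png')[105:155,240:320];c=cv2.imread('pics/a5.png')[105:155,220:300]
t=np.hstack([cv2.resize(x,(390,244),interpolation=2) for x in(c,b)])
cv2.imwrite('pics/z7.png',np.vstack([cv2.resize(a,(513,355),interpolation=2),np.zeros((1,513,3),np.uint8)]) if 0 else np.vstack([cv2.copyMakeBorder(cv2.resize(a,(513,355),interpolation=2),0,0,0,267,0),t]))
print(s['eef_pos'])"
```

```text
time: 8.5
eef_pos: [0.5048, 0.1108, 0.4198]
eef_rot: [[-0.005, -0.041, 0.999], [-0.0, 0.999, 0.041], [-1.0, -0.0, -0.005]]
ft_force: [-0.6, 0.5, 0.9]
width: 0.993
[0.50483947 0.11081971 0.41980704]
```

View pics/z7.png

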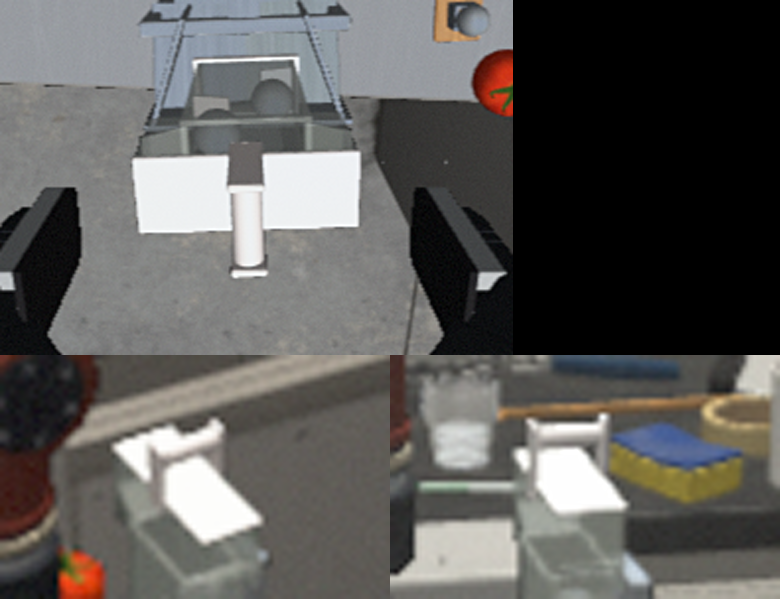

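Run:
```python
from h import *
w=np.load('w7.npz')
f=lambda x,y:(130+x/1.973,150+y/1.972)
P=[onz('wrist',f(*p),.341,w) for p in [(246,190),(249,265)]];print(P)
A=ray('scene',(220+189/4.875,105+(440-355)/4.88));B=ray('side',(240+(568-390)/4.875,105+(435-355)/4.88));print(tri(A,B))
m=(P[0]+P[1])/2;print(m)
class D(dict):pass
print(shift([m[0],m[1],.329]))
```

```text
[array([0.54768375, 0.11320377, 0.341     ]), array([0.58546715, 0.11610957, 0.341     ])]
(array([0.5654995 , 0.12044917, 0.33936712]), [np.float64(0.0019880794239706956), np.float64(0.001988079423970896)])
[0.56657545 0.11465667 0.341     ]
[91.31043703  1.26055106 62.47237073]
```

Bar centre (0.567,0.115,0.341), free length 38 mm as specified. I'll move over it, descend and grip.

```bash
python3 -m crank '[[[0,0,0],[0,1,35],60],[[0,0,0],[0,1,62],50],[[0,0,0],[30,1,62],50],[[0,0,0],[60,1,62],50],[[0,0,0],[80,1,62],50],[[0,0,0],[90,1,62],50],[[0,0,0],[90,1,62],50],[[0,0,0],[90,1,62],5],[[0,0,0],[90,1,62],5],[[0,0,0],[90,1,62],5],[[0,0,0],[90,1,62],5],[[0,0,0],[90,1,62],5]]' 40
```

```text
time: 9.75
eef_pos: [0.568, 0.1145, 0.3345]
eef_rot: [[0.003, -0.042, 0.999], [0.0, 0.999, 0.042], [-1.0, -0.0, 0.003]]
ft_force: [-0.5, 0.2, 4.9]
width: 0.143
```

```bash
python3 -m crank '[[[0,0,0],[1,-14,0],5],[[0,0,0],[3.6,-27.8,0],5],[[0,0,0],[8.1,-41.1,0],5],[[0,0,0],[14.3,-53.7,0],5],[[0,0,0],[22,-65.4,0],5],[[0,0,0],[22,-65.4,0],5],[[0,0,0],[22,-65.4,0],5],[[0,0,0],[22,-65.4,0],5],[[0,0,0],[22,-65.4,0],5],[[0,0,0],[22,-65.4,0],5],[[0,0,0],[22,-65.4,0],5],[[0,0,0],[22,-65.4,0],5]]'
python3 -c "
from h import *
snap('scene','a8.png');snap('side','b8.png')
a=cv2.imread('pics/a8.png')[100:260,190:310];b=cv2.imread('pics/b8.png')[100:260,210:330]
cv2.imwrite('pics/z8.png',cv2.resize(np.hstack([a,b]),None,fx=3.3,fy=3.3,interpolation=2))"
```

```text
time: 10.95
eef_pos: [0.5724, 0.0482, 0.3112]
eef_rot: [[0.007, -0.04, 0.999], [-0.0, 0.999, 0.04], [-1.0, -0.001, 0.007]]
ft_force: [6.2, 2.2, 2.1]
width: 0.144
```

View pics/z8.png

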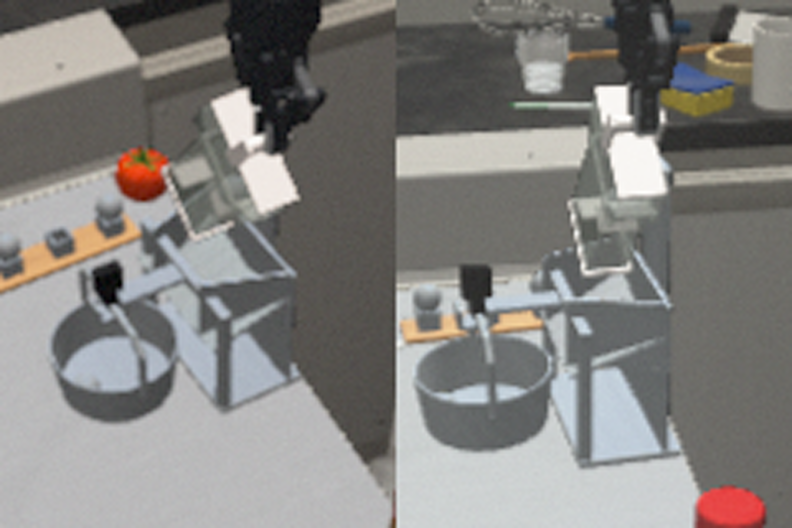

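```bash
python3 -m crank '[[[0,0,0],[-11.3,18.4,0],5],[[0,0,0],[-18.6,38.7,0],5],[[0,0,0],[-21.9,60,0],5],[[0,0,0],[-20.8,81.5,0],5],[[0,0,0],[-15.4,102.4,0],5],[[0,0,0],[-8.8,117.2,0],5],[[0,0,0],[0,130.8,0],5],[[0,0,0],[0,130.8,0],5],[[0,0,0],[0,130.8,0],5],[[0,0,0],[0,130.8,0],5],[[0,0,0],[0,130.8,0],5],[[0,0,0],[0,130.8,0],5]]'
python3 -m crank '[[[0,0,0],[0,0,0],5],[[0,0,0],[0,0,0],5],[[0,0,0],[0,0,0],5]]'
python3 -m crank '[[[0,0,0],[-11.3,-18.4,0],5],[[0,0,0],[-18.6,-38.7,0],5],[[0,0,0],[-21.9,-60,0],5],[[0,0,0],[-20.8,-81.5,0],5],[[0,0,0],[-15.4,-102.4,0],5],[[0,0,0],[-8.8,-117.2,0],5],[[0,0,0],[0,-130.8,0],5],[[0,0,0],[0,-130.8,0],5],[[0,0,0],[0,-130.8,0],5],[[0,0,0],[0,-130.8,0],5],[[0,0,0],[0,-130.8,0],5],[[0,0,0],[0,-130.8,0],5]]'
python3 -m crank '[[[0,0,0],[0,0,0],5],[[0,0,0],[0,0,0],5],[[0,0,0],[0,0,0],5]]'
```

```text
time: 12.25
eef_pos: [0.5627, 0.1785, 0.3097]
eef_rot: [[-0.006, -0.04, 0.999], [-0.001, 0.999, 0.04], [-1.0, -0.001, -0.006]]
ft_force: [-5.8, 0.2, 4.3]
width: 0.143
time: 12.55
eef_pos: [0.5627, 0.1785, 0.3097]
eef_rot: [[-0.006, -0.04, 0.999], [-0.001, 0.999, 0.04], [-1.0, -0.001, -0.006]]
ft_force: [-5.0, 0.9, 3.7]
width: 0.142
time: 13.75
eef_pos: [0.5724, 0.0468, 0.3108]
eef_rot: [[0.007, -0.04, 0.999], [-0.003, 0.999, 0.04], [-1.0, -0.004, 0.007]]
ft_force: [6.2, -0.3, 2.7]
width: 0.142
time: 14.05
eef_pos: [0.5724, 0.0468, 0.3108]
eef_rot: [[0.007, -0.04, 0.999], [-0.003, 0.999, 0.04], [-1.0, -0.004, 0.007]]
ft_force: [6.0, -0.7, 1.3]
width: 0.144
```

```bash
python3 -m crank '[[[0,0,0],[-11.3,18.4,0],5],[[0,0,0],[-18.6,38.7,0],5],[[0,0,0],[-22,65.4,0],5],[[0,0,0],[-22,65.4,0],5],[[0,0,0],[-22,65.4,0],30],[[0,0,0],[-22,65.4,0],50],[[0,0,0],[-22,65.4,0],50],[[0,0,0],[-60,65.4,0],50],[[0,0,0],[-110,65.4,0],85],[[0,0,0],[-110,65.4,-50],85],[[0,0,0],[-110,65.4,-100],85],[[0,0,0],[-110,65.4,-140],85]]'
python3 -m crank '[[[0,0,0],[20,0,-30],85],[[0,0,0],[40,0,-30],85],[[0,0,0],[40,0,-30],85]]'
python3 -c "
from h import *
im,s=snap('wrist','w9.png');np.savez('w9.npz',eef_pos=s['eef_pos'],eef_rot=s['eef_rot'])
a=cv2.imread('pics/w9.png')[110:360,170:430];cv2.imwrite('pics/z9.png',cv2.resize(a,None,fx=2.3,fy=2.3,interpolation=2))
"
```

```text
time: 15.25
eef_pos: [0.4255, 0.1081, 0.4197]
eef_rot: [[-0.002, -0.04, 0.999], [-0.001, 0.999, 0.04], [-1.0, -0.0, -0.002]]
ft_force: [0.6, -0.4, 0.6]
width: 0.994
time: 15.55
eef_pos: [0.395, 0.1069, 0.3766]
eef_rot: [[-0.006, -0.04, 0.999], [-0.001, 0.999, 0.04], [-1.0, -0.001, -0.006]]
ft_force: [0.6, 0.4, -0.4]
width: 0.992
```

View pics/z9.png

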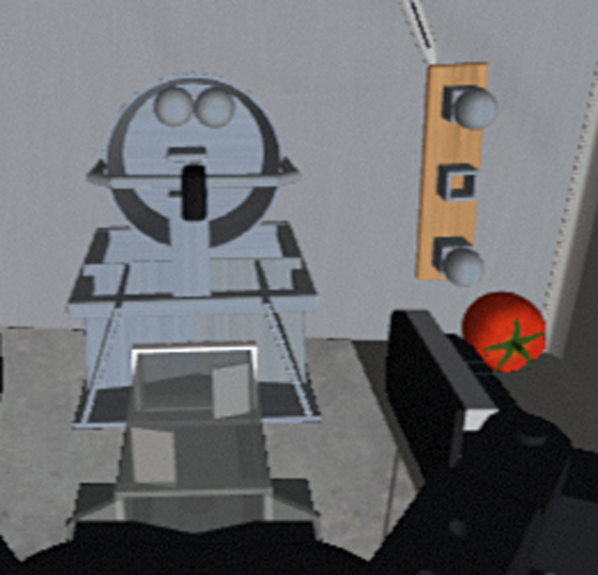

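The flask is empty and both neck balls lie in the pail at (173,107) and (214,107). The rack balls are at (475,107) and (463,266), the second one close to the tomato. Measuring the rack balls and the tomato.

```bash
cat >> h.py <<'E'
def red(im):
    h=cv2.cvtColor(im,cv2.COLOR_RGB2HSV); return (((h[...,0]<6)|(h[...,0]>174))&(h[...,1]>170)&(h[...,2]>90)).astype(np.uint8)
def blobs(m,k=60):
    n,l,s,c=cv2.connectedComponentsWithStats(m); return [(c[i].round(1).tolist(),s[i].tolist()) for i in range(1,n) if s[i][4]>k]
E
python3 - <<'E'
from h import *
w=np.load('w9.npz')
f=lambda x,y:(170+x/2.3,110+y/2.3)
for p in [(475,107),(463,266)]: print('ball',onz('wrist',f(*p),.042,w))
print('tomato w',[onz('wrist',f(505,330),z,w) for z in(.03,.04)])
im,_=snap('scene','a10.png'); im2,_=snap('side','b10.png')
print(blobs(red(im)),blobs(red(im2)))
for u in [(233,153)]: print(onz('scene',u,.03))
print(shift([.401,.308,.10]))
E
```

```text
ball [0.3998274  0.31119977 0.042     ]
ball [0.52460901 0.32254177 0.042     ]
tomato w [array([0.58549008, 0.37181527, 0.03      ]), array([0.58005868, 0.36635356, 0.04      ])]
[([137.4, 217.3], [129, 211, 18, 14, 193]), ([317.9, 252.5], [310, 243, 17, 20, 282])] [([311.3, 253.6], [302, 248, 20, 12, 184])]
[0.5843849  0.36683479 0.03      ]
[280.56036166 200.57266963  11.24062448]
```

```bash
python3 -m crank '[[[0,0,0],[20,40,4],70],[[-2.5,0,0],[50,85,8],60],[[-2.5,0,0],[80,130,12],55],[[-2.5,0,0],[115,170,13],55],[[-2.5,0,0],[155,203,14],55],[[-2.5,0,0],[200,203,14],55],[[-2.5,0,0],[240,203,14],55],[[-2.5,0,0],[265,203,14],55],[[-2.5,0,0],[265,203,14],55]]'
python3 - <<'E'
from h import *
im,s=snap('wrist','w11.png')
print(s['eef_pos'],'proj ball',proj('wrist',[.4005,.310,.042],s), shift([.4005,.310,.028],s))
g=cv2.cvtColor(im,cv2.COLOR_RGB2GRAY)
p=proj('wrist',[.4005,.310,.042],s)
c=cv2.HoughCircles(cv2.medianBlur(g,3),cv2.HOUGH_GRADIENT,1,15,param1=80,param2=15,minRadius=14,maxRadius=32)
for q in c[0]:
    if np.hypot(q[0]-p[0],q[1]-p[1])<50: print(q,onz('wrist',q[:2],.042,s))
E
```

```text
time: 16.6
eef_pos: [0.4006, 0.3095, 0.1109]
eef_rot: [[-0.008, -0.085, 0.996], [-0.005, 0.996, 0.085], [-1.0, -0.004, -0.009]]
ft_force: [0.1, -0.4, 0.1]
width: 0.64
[0.40056748 0.3094622  0.11087924] proj ball [255.03001397 203.2726762 ] [82.87319208  0.89430207  0.70493937]
[255.5 203.5  19.6] [0.40065575 0.31038026 0.042     ]
```

The ball shows as a circle at (255,203), right where predicted. Descend and grip.

```bash
python3 -m crank '[[[0,0,0],[35,1,0],55],[[0,0,0],[65,1,0],55],[[0,0,0],[82,1,0],55],[[0,0,0],[82,1,0],55],[[0,0,0],[82,1,0],10],[[0,0,0],[82,1,0],10],[[0,0,0],[82,1,0],10],[[0,0,0],[82,1,0],10],[[0,0,0],[60,1,0],10],[[0,0,0],[15,1,0],10],[[0,0,0],[-35,1,0],10],[[0,0,0],[-85,1,0],10]]' 50
python3 - <<'E'
from h import *
s=ctrl.read_state();print(s['width']*85,shift([.399,.105,.16],s))
E
```

```text
time: 17.85
eef_pos: [0.4034, 0.3121, 0.2041]
eef_rot: [[0.003, -0.084, 0.996], [0.002, 0.996, 0.084], [-1.0, 0.001, 0.003]]
ft_force: [1.2, 0.5, 0.1]
width: 0.312
26.512148941888455 [  43.78458532 -206.09250345  -21.95402589]
```

Run:
```python
from h import *
im,_=snap('side','b12.png');o=cv2.imread('pics/b10.png')[...,::-1]
d=cv2.absdiff(im,o).max(2);print('pail region diff',(d[170:250,205:270]>40).sum(), (d[170:250,270:340]>40).sum())
s=ctrl.read_state();print(s['width']*85,shift([.408,.078,.16],s),shift([.408,.078,.114],s))
```

```text
pail region diff 43 0
27.17881339846693 [  52.31265025 -236.95847844  -21.82096165] [  98.30300652 -237.3600709   -22.6729321 ]
```

```bash
python3 -m crank '[[[0,0,0],[5,-40,-30],10],[[0,0,0],[10,-80,-30],10],[[0,0,0],[10,-130,-30],10],[[0,0,0],[10,-175,-30],10],[[2,0,0],[12,-215,-30],10],[[2.5,0,0],[15,-232,-30],10],[[2.5,0,0],[45,-232,-30],10],[[2.5,0,0],[80,-232,-30],10],[[2.5,0,0],[95,-232,-30],10],[[2.5,0,0],[98,-232,-30],10],[[2.5,0,0],[98,-232,-30],45],[[2.5,0,0],[98,-232,-30],45]]'
python3 -m crank '[[[0,0,0],[0,0,0],45],[[0,0,0],[-30,0,0],45],[[0,0,0],[-80,0,0],45],[[0,0,0],[-130,0,-10],60],[[0,0,0],[-180,0,-20],85],[[0,0,0],[-180,0,-20],85]]'
python3 - <<'E'
from h import *
im,s=snap('wrist','w13.png');print(s['eef_pos'])
c=cv2.HoughCircles(cv2.medianBlur(cv2.cvtColor(im,cv2.COLOR_RGB2GRAY),3),cv2.HOUGH_GRADIENT,1,8,param1=80,param2=12,minRadius=7,maxRadius=13)
for q in c[0]:
    X=onz('wrist',q[:2],.031,s)
    if .36<X[0]<.51 and .03<X[1]<.18: print(q,X)
    X=onz('wrist',q[:2],.042,s)
    if .3<X[1]<.34: print('rack',q,X)
E
```

```text
time: 19.1
eef_pos: [0.3945, 0.0783, 0.1043]
eef_rot: [[0.004, -0.041, 0.999], [0.0, 0.999, 0.041], [-1.0, -0.0, 0.004]]
ft_force: [-0.8, -0.4, 0.3]
width: 0.526
time: 19.7
eef_pos: [0.3768, 0.0776, 0.2918]
eef_rot: [[0.018, -0.041, 0.999], [0.0, 0.999, 0.041], [-1.0, -0.0, 0.018]]
ft_force: [1.1, -0.4, 0.3]
width: 0.988
[0.37675449 0.07763766 0.29175025]
[263.5 177.5  11. ] [0.41214211 0.09299899 0.031     ]
[283.5 178.5   7.4] [0.41246874 0.1219048  0.031     ]
rack [406.5 254.5  10.2] [0.52299437 0.31858011 0.042     ]
[246.5 188.5  10. ] [0.42980601 0.06906792 0.031     ]
rack [408.5  213.5    7.25] [0.45504601 0.30720126 0.042     ]
```

```bash
python3 -m crank '[[[0,0,0],[0,45,0],85],[[0,0,0],[0,90,0],70],[[0,0,0],[0,135,5],55],[[0,0,0],[0,175,30],55],[[-2.5,0,0],[10,210,60],55],[[-2.5,0,0],[40,233,90],55],[[-2.5,0,0],[70,236,125],55],[[-2.5,0,0],[110,236,150],55],[[-2.5,0,0],[150,236,156],55],[[-2.5,0,0],[180,236,156],55],[[-2.5,0,0],[180,236,156],55]]'
python3 - <<'E'
from h import *
im,s=snap('wrist','w14.png')
p=proj('wrist',[.523,.3195,.042],s);print(s['eef_pos'],p)
c=cv2.HoughCircles(cv2.medianBlur(cv2.cvtColor(im,cv2.COLOR_RGB2GRAY),3),cv2.HOUGH_GRADIENT,1,15,param1=80,param2=15,minRadius=14,maxRadius=32)
for q in c[0]:
    if np.hypot(q[0]-p[0],q[1]-p[1])<50:
        X=onz('wrist',q[:2],.042,s); print(q,X,shift([X[0],X[1],.028],s))
E
```

```text
time: 20.85
eef_pos: [0.5135, 0.3169, 0.0946]
eef_rot: [[-0.013, -0.084, 0.996], [-0.006, 0.996, 0.084], [-1.0, -0.005, -0.014]]
ft_force: [-1.6, -0.0, -0.6]
width: 0.645
[0.5135483  0.31691356 0.09455094] [256.78187    223.50592451]
[258.5 226.5  21. ] [0.52526805 0.32096688 0.042     ] [66.36118566  3.39154289 12.94217046]
```

```bash
python3 -m crank '[[[0,0,0],[0,0,5],55],[[0,0,0],[0,0,5],55],[[0,0,0],[0,0,5],55]]'
python3 - <<'E'
from h import *
im,s=snap('wrist','w15.png')
p=proj('wrist',[.524,.3195,.042],s);print(s['eef_pos'],p)
c=cv2.HoughCircles(cv2.medianBlur(cv2.cvtColor(im,cv2.COLOR_RGB2GRAY),3),cv2.HOUGH_GRADIENT,1,15,param1=80,param2=15,minRadius=14,maxRadius=32)
for q in c[0]:
    if np.hypot(q[0]-p[0],q[1]-p[1])<50:
        X=onz('wrist',q[:2],.042,s); print(q,X,shift([X[0],X[1],.028],s))
E
```

```text
time: 21.2
eef_pos: [0.5256, 0.3208, 0.1051]
eef_rot: [[0.004, -0.084, 0.996], [0.002, 0.996, 0.084], [-1.0, 0.002, 0.005]]
ft_force: [-0.3, 0.9, -0.3]
width: 0.65
[0.52562907 0.32084448 0.10510054] [252.23119133 202.65176849]
[254.5 201.5  18.8] [0.52293518 0.32113132 0.042     ] [77.08831679  0.38388603 -3.01285832]
```

```bash
python3 -m crank '[[[0,0,0],[35,0,-3],55],[[0,0,0],[60,0,-3],55],[[0,0,0],[77,0,-3],55],[[0,0,0],[77,0,-3],55],[[0,0,0],[77,0,-3],10],[[0,0,0],[77,0,-3],10],[[0,0,0],[77,0,-3],10],[[0,0,0],[77,0,-3],10],[[0,0,0],[55,0,-3],10],[[0,0,0],[10,0,-3],10],[[0,0,0],[-40,0,-3],10],[[0,0,0],[-90,0,-3],10]]' 50
python3 -m crank '[[[0,0,0],[-10,10,-45],10],[[0,0,0],[-10,10,-90],10],[[0,0,0],[-10,10,-125],10],[[0,0,0],[-10,10,-125],10],[[0,0,0],[-10,10,-125],10]]'
python3 - <<'E'
from h import *
s=ctrl.read_state();print(s['width']*85,s['eef_pos'],shift([.396,.136,.19],s))
im,_=snap('side','b16.png');o=cv2.imread('pics/b10.png')[...,::-1]
d=cv2.absdiff(im,o).max(2);print('pail region diff',(d[205:250,205:270]>40).sum(), blobs((d>50).astype(np.uint8),15))
E
```

```text
time: 22.45
eef_pos: [0.5202, 0.3194, 0.1937]
eef_rot: [[-0.001, -0.084, 0.996], [-0.001, 0.996, 0.084], [-1.0, -0.0, -0.001]]
ft_force: [1.0, 0.4, -0.9]
width: 0.326
time: 22.95
eef_pos: [0.3951, 0.3192, 0.2027]
eef_rot: [[0.001, -0.086, 0.996], [0.0, 0.996, 0.086], [-1.0, 0.0, 0.001]]
ft_force: [0.5, 0.0, -0.8]
width: 0.318
27.04188302606937 [0.3950873  0.31921247 0.20268297] [  12.61153556 -182.62244976  -14.78136951]
pail region diff 25 [([125.9, 21.1], [54, 0, 107, 55, 2068]), ([199.3, 25.9], [170, 0, 58, 61, 2041]), ([22.9, 8.1], [16, 6, 16, 7, 78]), ([163.9, 23.8], [158, 15, 14, 22, 110]), ([31.9, 27.3], [23, 17, 18, 30, 196]), ([227.7, 48.0], [221, 41, 11, 19, 56]), ([52.1, 76.6], [42, 51, 19, 42, 269]), ([206.2, 76.2], [200, 61, 23, 30, 206]), ([63.4, 87.6], [61, 82, 7, 10, 29]), ([3.5, 105.8], [0, 88, 11, 34, 209]), ([207.5, 102.0], [201, 94, 17, 18, 145]), ([222.6, 101.1], [221, 94, 4, 14, 45]), ([73.4, 119.0], [54, 97, 39, 48, 872]), ([63.3, 129.4], [55, 127, 17, 5, 41]), ([27.8, 136.4], [15, 129, 33, 16, 199]), ([215.4, 143.4], [211, 141, 9, 6, 43]), ([85.6, 152.0], [81, 148, 10, 11, 75]), ([22.3, 157.5], [12, 151, 18, 16, 158]), ([65.3, 164.9], [60, 161, 11, 9, 29]), ([77.0, 163.4], [75, 160, 5, 7, 21]), ([86.5, 180.0], [68, 160, 27, 41, 212]), ([36.3, 189.2], [25, 170, 40, 33, 255]), ([218.9, 190.3], [215, 189, 9, 4, 27]), ([202.9, 239.5], [198, 237, 10, 6, 44])]
```

```bash
python3 -m crank '[[[0,0,0],[8,-40,-12],10],[[0,0,0],[10,-80,-12],10],[[0,0,0],[10,-125,-12],10],[[2.5,0,0],[10,-165,-12],10],[[2.5,0,0],[15,-185,-12],10],[[2.5,0,0],[40,-185,-12],10],[[2.5,0,0],[75,-185,-12],10],[[2.5,0,0],[90,-185,-12],10],[[2.5,0,0],[94,-185,-12],10],[[2.5,0,0],[94,-185,-12],45],[[2.5,0,0],[94,-185,-12],45],[[2.5,0,0],[94,-185,-12],45]]'
python3 -m crank '[[[0,0,0],[-30,0,0],45],[[0,0,0],[-80,0,0],45],[[0,0,0],[-130,-15,-10],60],[[0,0,0],[-180,-28,-20],85],[[0,0,0],[-180,-28,-20],85],[[0,0,0],[-180,-28,-20],85]]'
python3 - <<'E'
from h import *
im,s=snap('wrist','w17.png');print(s['eef_pos']);np.savez('w17.npz',eef_pos=s['eef_pos'],eef_rot=s['eef_rot'])
a=im[...,::-1][110:310,170:430];cv2.imwrite('pics/z17.png',cv2.resize(a,None,fx=2.8,fy=2.8,interpolation=2))
E
```

```text
time: 24.2
eef_pos: [0.4008, 0.134, 0.1099]
eef_rot: [[0.003, -0.041, 0.999], [0.0, 0.999, 0.041], [-1.0, 0.0, 0.003]]
ft_force: [-0.2, 0.3, 1.0]
width: 0.529
time: 24.8
eef_pos: [0.3819, 0.105, 0.2918]
eef_rot: [[0.008, -0.04, 0.999], [0.001, 0.999, 0.04], [-1.0, 0.0, 0.008]]
ft_force: [0.4, -0.2, 0.3]
width: 0.997
[0.3819115  0.10500585 0.29179025]
```

View pics/z17.png

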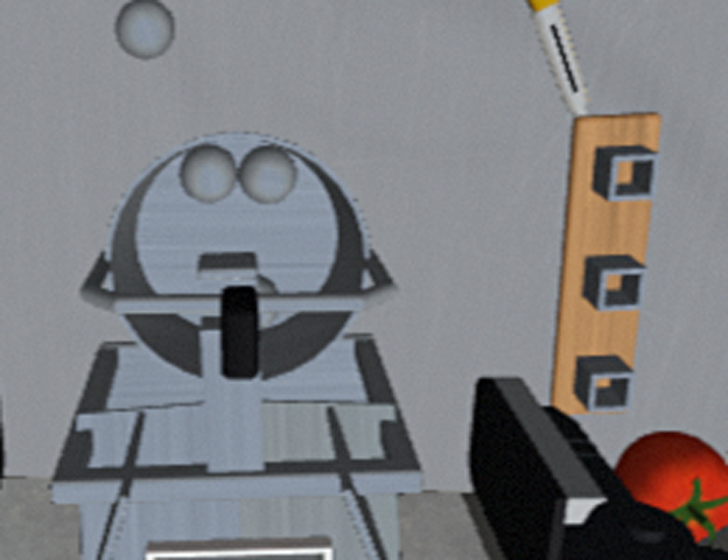

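The fresh check pays off: a ball lies on the table at crop (145,28). It bounced out. The pail shows two balls, plus perhaps another under the handle at (265,285). Locating the stray.

Run:
```python
from h import *
w=np.load('w17.npz')
f=lambda x,y:(170+x/2.8,110+y/2.8)
print(onz('wrist',f(145,28),.015,w),[onz('wrist',f(*p),.031,w) for p in[(208,174),(268,174),(262,290)]])
im,s=snap('wrist','w18.png')
c=cv2.HoughCircles(cv2.medianBlur(cv2.cvtColor(im,cv2.COLOR_RGB2GRAY),3),cv2.HOUGH_GRADIENT,1,8,param1=80,param2=12,minRadius=7,maxRadius=13)
for q in c[0]: 
    if 190<q[0]<330 and q[1]<240: print(q,onz('wrist',q[:2],.015,s))
b,_=snap('side','b18.png');o=cv2.imread('pics/b16.png')[...,::-1]
d=cv2.absdiff(b,o).max(2);print([x for x in blobs((d>40).astype(np.uint8),10) if x[0][1]>170])
X=onz('wrist',f(145,28),.015,w);print(proj('side',X),proj('scene',X), onz('side',(203,239),.015))
```

```text
[0.33763027 0.05832767 0.015     ] [array([0.40778767, 0.09253766, 0.031     ]), array([0.40657795, 0.12318373, 0.031     ]), array([0.47063209, 0.12332701, 0.031     ])]
[221.5 121.5  11.4] [0.33706239 0.05815499 0.015     ]
[264.5 175.5  10.2] [0.41271159 0.12238054 0.015     ]
[242.5 174.5   9.1] [0.41248063 0.08970919 0.015     ]
[243.5  28.5   8. ] [0.21988362 0.08558468 0.015     ]
[([86.3, 172.7], [68, 148, 27, 53, 323]), ([36.3, 189.2], [24, 170, 41, 34, 296]), ([245.7, 216.3], [242, 213, 9, 8, 38])]
[203.25921319 237.68892638] [201.54257613 235.88961576] [0.33668221 0.05141151 0.015     ]
```

```bash
python3 -m crank '[[[0,0,0],[0,-25,-25],70],[[0,0,0],[0,-45,-46],55],[[0,0,0],[50,-45,-46],55],[[0,0,0],[100,-45,-46],55],[[0,0,0],[150,-45,-46],55],[[0,0,0],[190,-45,-46],55],[[0,0,0],[190,-45,-46],55],[[0,0,0],[190,-45,-46],55]]'
python3 - <<'E'
from h import *
im,s=snap('wrist','w19.png')
p=proj('wrist',[.3375,.058,.015],s);print(s['eef_pos'],p)
c=cv2.HoughCircles(cv2.medianBlur(cv2.cvtColor(im,cv2.COLOR_RGB2GRAY),3),cv2.HOUGH_GRADIENT,1,15,param1=80,param2=15,minRadius=12,maxRadius=32)
for q in c[0]:
    if np.hypot(q[0]-p[0],q[1]-p[1])<50:
        X=onz('wrist',q[:2],.015,s); print(q,X,shift([X[0],X[1],.006],s))
E
```

```text
time: 25.75
eef_pos: [0.3346, 0.0584, 0.0972]
eef_rot: [[-0.005, -0.041, 0.999], [0.0, 0.999, 0.041], [-1.0, 0.0, -0.005]]
ft_force: [0.6, 0.1, 0.6]
width: 0.643
[0.33459072 0.05837454 0.09719298] [253.25235065 200.81521849]
[251.5 201.5  16.6] [0.33815577 0.05657973 0.015     ] [91.17462501 -1.97648872  3.9206846 ]
```

```bash
python3 -m crank '[[[0,0,0],[35,-2,4],55],[[0,0,0],[65,-2,4],55],[[0,0,0],[82,-2,4],55],[[0,0,0],[89,-2,4],55],[[0,0,0],[89,-2,4],10],[[0,0,0],[89,-2,4],10],[[0,0,0],[89,-2,4],10],[[0,0,0],[89,-2,4],10],[[0,0,0],[60,-2,4],10],[[0,0,0],[10,-2,4],10],[[0,0,0],[-40,-2,4],10],[[0,0,0],[-90,-2,4],10]]' 50
python3 - <<'E'
from h import *
s=ctrl.read_state();print(s['width']*85,s['eef_pos'])
im,_=snap('side','b20.png');o=cv2.imread('pics/b18.png')[...,::-1]
d=cv2.absdiff(im,o).max(2);print([x for x in blobs((d>40).astype(np.uint8),10) if x[0][1]>170])
for T in([.400,.14,.19],[.404,.14,.10]):print(shift(T,s))
E
```

```text
time: 27.0
eef_pos: [0.3397, 0.0563, 0.1905]
eef_rot: [[0.001, -0.041, 0.999], [-0.0, 0.999, 0.041], [-1.0, -0.0, 0.001]]
ft_force: [0.9, -1.1, 0.0]
width: 0.315
26.8007836725879 [0.33965692 0.05628272 0.19052484]
[([26.7, 181.0], [20, 160, 25, 43, 205]), ([66.8, 174.8], [65, 173, 4, 6, 11]), ([62.6, 200.4], [58, 199, 10, 4, 17]), ([245.6, 216.3], [242, 213, 9, 8, 38]), ([234.7, 215.5], [232, 215, 6, 2, 11]), ([233.7, 219.6], [230, 218, 9, 4, 29]), ([202.6, 239.1], [198, 236, 11, 8, 60])]
[ 0.57769179 81.17380251 63.72303993]
[90.5825525  81.03755703 67.60974613]
```

The ball is held again (26.8 mm). To avoid another bounce I'll tilt the hand 30° so the fingers reach down to the rim, clear of the handle, and let it go just above the floor.

```bash
python3 -m crank '[[[0,-8,0],[0,10,10],10],[[0,-16,0],[0,20,20],10],[[0,-24,0],[0,35,35],10],[[0,-30,0],[5,48,45],10],[[0,-30,0],[10,48,56],10],[[0,-30,0],[20,48,59],10],[[0,-30,0],[20,48,59],10],[[0,-30,0],[20,48,59],10]]'
python3 - <<'E'
from h import *
s=ctrl.read_state();print(s['q'],s['width']*85);print(shift([.397,.107,.067],s))
E
```

```text
time: 27.85
eef_pos: [0.3968, 0.1066, 0.1681]
eef_rot: [[0.499, -0.041, 0.866], [0.02, 0.999, 0.036], [-0.866, -0.0, 0.499]]
ft_force: [0.2, -0.5, -0.2]
width: 0.309
[ 0.12153078 -0.58596421  2.49137547 -0.06154691  0.71560481 -1.45450752] 26.29806125836655
[ 87.69861447   0.39993572 -50.35572845]
```

```bash
python3 -m crank '[[[0,0,0],[22,0,-12.5],10],[[0,0,0],[44,0,-25],10],[[0,0,0],[60,0,-34],10],[[0,0,0],[60,0,-34],10]]'
python3 - <<'E'
from h import *
s=ctrl.read_state();print(s['q'],s['width']*85);print(shift([.397,.107,.067],s))
E
```

```text
time: 28.25
eef_pos: [0.3952, 0.1062, 0.0965]
eef_rot: [[0.494, -0.04, 0.869], [0.019, 0.999, 0.035], [-0.869, -0.001, 0.494]]
ft_force: [-0.9, 0.0, -0.3]
width: 0.316
[ 0.12093811 -0.41782688  2.549471   -0.08481372  0.49592736 -1.42645833] 26.886400688199643
[ 26.48533589   0.76225345 -13.00829451]
```

```bash
python3 -m crank '[[[0,4,0],[0,1,0],10],[[0,9,0],[3,1,0],10],[[0,9,0],[12,1,-5],10],[[0,9,0],[21,1,-8.5],10],[[0,9,0],[21,1,-8.5],10],[[0,9,0],[21,1,-8.5],10]]'
python3 - <<'E'
from h import *
s=ctrl.read_state();print(s['q'],s['width']*85)
E
```

```text
time: 28.85
eef_pos: [0.4017, 0.1079, 0.0781]
eef_rot: [[0.36, -0.041, 0.932], [0.015, 0.999, 0.038], [-0.933, 0.0, 0.36]]
ft_force: [1.0, -0.0, 0.1]
width: 0.314
[ 0.11220826 -0.26532266  2.44847471 -0.04585614  0.59159189 -1.46605223] 26.715343535601782
```

```bash
python3 -m crank '[[[0,0,0],[3,0,0],32],[[0,0,0],[3,0,0],36],[[0,0,0],[3,0,0],44],[[0,0,0],[3,0,0],44],[[0,0,0],[-40,0,0],44],[[0,-8,0],[-85,0,-2],50],[[0,-4,0],[-120,0,20],60],[[0,4,0],[-160,0,60],85],[[0,12,0],[-190,0,70],85],[[0,20,0],[-190,0,70],85],[[0,21,0],[-190,0,70],85],[[0,21,0],[-190,0,70],85]]'
python3 - <<'E'
from h import *
im,s=snap('wrist','w21.png');print(s['q'])
c=cv2.HoughCircles(cv2.medianBlur(cv2.cvtColor(im,cv2.COLOR_RGB2GRAY),3),cv2.HOUGH_GRADIENT,1,8,param1=80,param2=11,minRadius=7,maxRadius=14)
for q in c[0]: print(q,onz('wrist',q[:2],.031,s))
b,_=snap('side','b21.png');snap('scene','a21.png')
E
```

```text
time: 30.05
eef_pos: [0.398, 0.1076, 0.2782]
eef_rot: [[-0.002, -0.041, 0.999], [-0.0, 0.999, 0.041], [-1.0, -0.0, -0.002]]
ft_force: [0.5, -0.1, 0.2]
width: 0.996
[ 9.35518799e-02 -3.01406788e-01  2.02527179e+00 -1.04270112e-04
  1.41963040e+00 -1.51790420e+00]
[252.5 164.5  12.2] [0.40672254 0.10615446 0.031     ]
[ 44.5 275.5  13.4] [ 0.59515822 -0.20982171  0.031     ]
[ 29.5 288.5  13.4] [ 0.61996583 -0.23765353  0.031     ]
[241.5 167.5  11. ] [0.41152849 0.09119835 0.031     ]
[343.5  32.5  10. ] [0.24061953 0.20930786 0.031     ]
[276.5 174.5  13.4] [0.41951178 0.13993566 0.031     ]
[262.5 190.5   8.8] [0.44349964 0.12168442 0.031     ]
[262.5 167.5  12.2] [0.41037697 0.1200614  0.031     ]
[72.5 67.5 12.2] [ 0.29288808 -0.12206089  0.031     ]
[389.5 241.5  11.6] [0.51571318 0.31516919 0.031     ]
[148.5 303.5  11.1] [ 0.6409758  -0.05212689  0.031     ]
[397.5 164.5  11. ] [0.39879088 0.30491062 0.031     ]
[394.5 208.5   8.4] [0.46306007 0.31281801 0.031     ]
[ 53.5 264.5  13.4] [ 0.57498567 -0.19259007  0.031     ]
[253.5  208.5    7.25] [0.47111847 0.11007774 0.031     ]
[455.5  76.5   7.4] [0.28409674 0.3563529  0.031     ]
```

Run:
```python
from h import *
im,s=snap('wrist','w22.png'); w17=np.load('w17.npz'); w6=np.load('w6.npz')
for f,st,nm in(('w6',w6,''),('w17',w17,''),('w22',s,'')):
    i=cv2.imread(f'pics/{f}.png'); m=(i.max(2)<35).astype(np.uint8); m[:150]=0;m[250:]=0;m[:,:220]=0;m[:,290:]=0
    for c,b in blobs(m,60): print(f,c,b,onz('wrist',c,.165,st))
g=cv2.cvtColor(im,cv2.COLOR_RGB2GRAY)
cv2.imwrite('pics/g.png',g)
a=cv2.imread('pics/a21.png');o=cv2.imread('pics/a10.png');print('scene',[x for x in blobs((cv2.absdiff(a,o).max(2)>40).astype(np.uint8),12) if x[0][0]>150 and x[0][1]>130])
a=cv2.imread('pics/b21.png');o=cv2.imread('pics/b10.png');print('side',[x for x in blobs((cv2.absdiff(a,o).max(2)>40).astype(np.uint8),12) if x[0][0]>120 and x[0][1]>150])
print(shift([.434,.107,.145],s),s['eef_pos'])
```

```text
w6 [253.9, 200.7] [248, 187, 12, 28, 300] [0.4355733  0.10853759 0.165     ]
w17 [255.2, 228.0] [249, 212, 14, 33, 397] [0.4314794  0.10840399 0.165     ]
w22 [253.0, 220.4] [246, 204, 15, 33, 423] [0.43017179 0.10822325 0.165     ]
scene [([223.2, 209.8], [219, 207, 9, 6, 40])]
side [([251.8, 186.5], [250, 185, 4, 4, 13]), ([218.7, 190.3], [215, 188, 9, 6, 35]), ([224.6, 215.8], [221, 212, 8, 9, 47]), ([234.5, 219.7], [231, 218, 8, 5, 31])]
[132.71856134  -2.2236666   37.82281732] [0.39635506 0.1076926  0.27778594]
```

No stray balls on the table, the differences are confined to the pail's inside and the rack, and the pail is in place. Grip the pail's handle again.

```bash
python3 -m crank '[[[0,0,0],[10,0,25],60],[[0,0,0],[45,0,36],60],[[0,0,0],[85,0,36],60],[[0,0,0],[115,0,36],60],[[0,0,0],[130,0,36],60],[[0,0,0],[130,0,36],60],[[0,0,0],[130,0,36],0],[[0,0,0],[130,0,36],0],[[0,0,0],[130,0,36],0],[[0,0,0],[130,0,36],0],[[0,0,0],[130,0,36],0]]' 100
python3 -m crank '[[[0,0,0],[-10,0,0],0],[[0,0,0],[-20,0,0],0],[[0,0,0],[-32,0,0],0],[[0,0,0],[-32,0,0],0],[[0,0,0],[-32,0,0],0],[[0,0,0],[-32,0,0],0]]'
python3 - <<'E'
from h import *
F=[]
for i in range(6):
    im,s=snap('wrist','w23.png');F.append(s['ft_force'][2])
snap('side','b23.png');snap('scene','a23.png')
print(F,np.mean(F),s['width']*85,s['eef_pos'],s['torque'])
np.savez('w23.npz',eef_pos=s['eef_pos'],eef_rot=s['eef_rot'])
E
```

```text
time: 31.35
eef_pos: [0.4354, 0.109, 0.1513]
eef_rot: [[0.003, -0.041, 0.999], [-0.001, 0.999, 0.041], [-1.0, -0.001, 0.003]]
ft_force: [-0.9, -1.3, 6.5]
width: 0.141
time: 31.95
eef_pos: [0.4335, 0.1092, 0.1808]
eef_rot: [[-0.001, -0.041, 0.999], [-0.0, 0.999, 0.041], [-1.0, -0.0, -0.001]]
ft_force: [-0.5, -0.6, -6.2]
width: 0.141
[np.float64(-6.183242360628111), np.float64(-5.702688362734359), np.float64(-6.099019547135373), np.float64(-5.885529338899671), np.float64(-5.193771347106097), np.float64(-5.037481584457959)] -5.683622090160262 11.681538255936223 [0.43376974 0.10918787 0.18089871] [-0.0143206   0.00912306  0.00855274]
```

```bash
python3 -m crank '[[[0,0,0],[-8,0,0],0],[[0,0,0],[-8,0,-10],0],[[0,0,0],[-8,0,-25],0],[[0,0,0],[-8,0,-45],0],[[0,0,0],[-8,0,-65],0],[[0,0,0],[-8,0,-78],0],[[0,0,0],[-25,0,-80],0],[[0,0,0],[-50,0,-80],0],[[0,0,0],[-75,0,-80],0],[[0,0,0],[-80,0,-80],0]]'
python3 - <<'E'
from h import *
s=ctrl.read_state();print(s['width']*85,s['eef_pos'])
for n,p in [('dome',(211,283)),('shaker base',(222,325)),('shaker top',(222,312)),('lemon',(210,348)),('garlic',(234,372)),('knife end',(211,325))]: print(n,onz('scene',p,.0 if 'base' in n else .03))
print(shift([.40,-.30,.255],s))
E
```

```text
time: 33.35
eef_pos: [0.3565, 0.1061, 0.2659]
eef_rot: [[0.009, -0.041, 0.999], [0.001, 0.999, 0.041], [-1.0, 0.001, 0.009]]
ft_force: [0.3, 0.0, -0.3]
width: 0.001
0.10819459491565371 [0.35645638 0.10614551 0.26589142]
dome [ 0.29626862 -0.12587008  0.03      ]
shaker base [ 0.27848529 -0.24366399  0.        ]
shaker top [ 0.28851051 -0.22393733  0.03      ]
lemon [ 0.22141518 -0.30400697  0.03      ]
garlic [ 0.25111533 -0.3866952   0.03      ]
knife end [ 0.24752471 -0.24626402  0.03      ]
[  10.89524443 -407.58960945   26.8485913 ]
```

The grip is empty: the pail slipped out of the hand (the slackening). One look, with all views in a single picture.

Run:
```python
from h import *
w,s=snap('wrist','w24.png');np.savez('w24.npz',eef_pos=s['eef_pos'],eef_rot=s['eef_rot']);a,_=snap('scene','a24.png');b,_=snap('side','b24.png')
a=a[120:340,130:330];b=b[150:350,150:340]
top=np.hstack([cv2.resize(a,(400,300),interpolation=2)*1,cv2.resize(b,(400,300),interpolation=2)])
bot=np.hstack([cv2.resize(w,(400,300),interpolation=3),cv2.resize(w[90:240,150:350],(400,300),interpolation=2)])
cv2.imwrite('pics/z24.png',np.vstack([top,bot])[...,::-1])
```

```text
(no output)
```

View pics/z24.png

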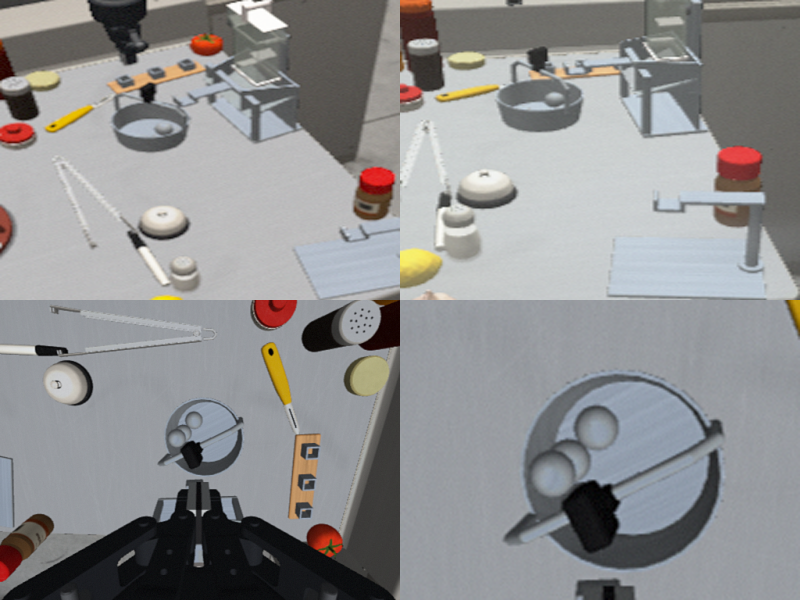

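The pail dropped upright onto the table with three balls visible at crop (597,427), (570,460), (552,473) and perhaps one more hidden under the grip block, and I see nothing loose. The bar runs from (515,535) to (712,437). Working out its pose.

Run:
```python
from h import *
w=np.load('w24.npz');f=lambda X,Y:(150+(X-400)/2,90+(Y-300)/2)
e=[onz('wrist',f(*p),.105,w) for p in[(512,537),(716,434)]];d=e[1]-e[0];print(e,np.linalg.norm(d),'mid',(e[0]+e[1])/2,'yaw',np.degrees(np.arctan2(-d[0],d[1])))
print('block top',onz('wrist',f(592,505),.155,w))
for p in[(597,427),(570,460),(552,473)]: print('b',onz('wrist',f(*p),.018,w))
A=(130+163/2,120+128*220/300);print('scene ball',onz('scene',A,.018)); B=(150+155*190/400,150+98*200/300);print('side ball',onz('side',B,.018))
c=onz('wrist',f(622,470),.03,w);print('pail c',c)
for P in e: print('reproj',proj('scene',P))
s=ctrl.read_state();print(s['eef_pos'])
```

```text
[array([0.40047736, 0.05429529, 0.105     ]), array([0.33754446, 0.16293554, 0.105     ])] 0.1255517912001165 mid [0.36901091 0.10861541 0.105     ] yaw 30.082768803989133
block top [0.36308344 0.09923037 0.155     ]
b [0.35293155 0.09896575 0.018     ]
b [0.37668305 0.08111231 0.018     ]
b [0.3864818  0.06877935 0.018     ]
scene ball [0.40018176 0.1285727  0.018     ]
side ball [0.40554684 0.17449555 0.018     ]
pail c [0.37919314 0.11691337 0.03      ]
reproj [218.85234144 211.14245982]
reproj [187.14718224 194.6755045 ]
[0.35460744 0.10604804 0.26248334]
```

```bash
python3 -m crank '[[[0,0,0],[-30,0,0],60],[[0,0,0],[-60,0,0],60],[[0,0,0],[-70,0,-10],60],[[0,0,0],[-70,0,-10],60],[[0,0,0],[-70,0,-10],60],[[0,0,0],[-70,0,-10],60]]'
python3 - <<'E'
from h import *
im,s=snap('wrist','w25.png');np.savez('w25.npz',eef_pos=s['eef_pos'],eef_rot=s['eef_rot']);print(s['eef_pos'],s['time'])
c0=proj('wrist',[.37,.11,.05],s).astype(int);print(c0)
y0,x0=c0[1]-52,c0[0]-60
m=(im.max(2)<35).astype(np.uint8);m[:y0]=0;m[y0+104:]=0;m[:,:x0]=0;m[:,x0+120:]=0
for c,b in blobs(m,40): print('blk',c,b,onz('wrist',c,.15,s))
g=cv2.cvtColor(im,cv2.COLOR_RGB2GRAY)[y0:y0+104,x0:x0+120]
c=cv2.HoughCircles(cv2.medianBlur(g,3),cv2.HOUGH_GRADIENT,1,8,param1=80,param2=10,minRadius=7,maxRadius=13)
for q in c[0]: print('circ',q.round(1),onz('wrist',q[:2]+[x0,y0],.018,s))
r=cv2.resize(g,(120,52),interpolation=cv2.INTER_AREA)
print(x0,y0)
for row in r: print(''.join(' .:-=+*#%@'[min(9,int(v)//22)] for v in row))
E
```

```text
time: 34.1
eef_pos: [0.3432, 0.1054, 0.3293]
eef_rot: [[-0.003, -0.041, 0.999], [-0.0, 0.999, 0.041], [-1.0, -0.0, -0.003]]
ft_force: [0.1, 0.5, 0.4]
width: 0.702
[0.34315364 0.10544338 0.32930796] 34.1
[256 172]
blk [274.7, 200.5] [266, 187, 19, 28, 339] [0.37894323 0.13147383 0.15      ]
circ [73.5 36.5  9.6] [0.35149321 0.13064463 0.018     ]
circ [92.5 36.5 10.2] [0.35028207 0.16069349 0.018     ]
circ [78.5 58.5  8. ] [0.387124   0.14077395 0.018     ]
circ [77.5 76.5 10.2] [0.41788964 0.14102089 0.018     ]
circ [88.5 66.5 12.4] [0.39996421 0.15793661 0.018     ]
circ [60.5 68.5 12.4] [0.40521508 0.11236704 0.018     ]
circ [64.5 89.5 10.2] [0.44169758 0.12064816 0.018     ]
circ [82.5 85.5  8. ] [0.43336297 0.15031685 0.018     ]
196 120
*****#******************#****##**#####******#*#######*###*#*****#*#***#***####*#***#*#**#************************##**###
****************************###*#*#####*******#######*###***#****##*#*#**###**####**#********#*************#*#***#******
****************************####*######****#*#***###**#*#*#*****###**###**####**#*###**##**************
[... 5246 characters left out ...]
###***#**++++++++++*****##*+--:::::::::::::::::::::::.  .....::::-:::--+*####**###**####**#*#**
****#######**#####*#**#***####*#*#********##***##*####*++--::::::::::::::::::-::....:--:::--=+*###########*###*##****###
#**#**#*###***###***#****##*#*####*#######*###*##*#**######*+==--::::::::::::::::------=+**#####****###*######*##****##*
*#**##*####*#**###**#***#*#*#*#**####*###***#**###***#*****######**+++++=====+++++***#####***#*##*######*#*##***##***#*#
##***###*##*#*#*#*####***####*****#***###*##*+--------::::::::-+##****##########*####***#**#*#*****###*####****###******
#**###**####*######*##*##*#**#**#*#**#*#***#*=:::::::::::::::::+#**********#****##*##*******####******##*###***##***#*#*
```

Run:
```python
from h import *
s=np.load('w25.npz');f=lambda x,y:(196+x,120+y)
e=[onz('wrist',f(*p),.112,s) for p in[(47,90),(102,58)]];d=e[1]-e[0];print(e,np.degrees(np.arctan2(-d[0],d[1])))
print('top',onz('wrist',f(81,84),.157,s)); print('rimL/R/T',[onz('wrist',f(*p),.055,s) for p in[(34,62),(118,66),(78,20),(78,98)]])
for n in('scene','side'):
    im,_=snap(n,n+'26.png');o=cv2.imread('pics/'+{'scene':'a','side':'b'}[n]+'23.png')[...,::-1]
    print(n,[x for x in blobs((cv2.absdiff(im,o).max(2)>40).astype(np.uint8),10) if x[0][1]>150 and x[0][0]>120])
    p=proj(n,[.385,.137,.03]);print(p)
im,s=snap('wrist','w26.png');m=(im.max(2)<35).astype(np.uint8);m[:180]=0;m[230:]=0;m[:,:240]=0;m[:,310:]=0
print(blobs(m,40))
```

```text
[array([0.40719793, 0.093609  , 0.112     ]), array([0.36037325, 0.16293648, 0.112     ])] 34.035604682598155
top [0.3806866  0.13376406 0.157     ]
rimL/R/T [array([0.38540297, 0.0715519 , 0.055     ]), array([0.3865705 , 0.19758432, 0.055     ]), array([0.3205461, 0.1334115, 0.055    ]), array([0.44074609, 0.14077874, 0.055     ])]
scene [([219.2, 162.3], [205, 133, 28, 64, 942]), ([211.3, 209.4], [186, 183, 59, 49, 1297]), ([226.5, 191.6], [225, 189, 4, 6, 11]), ([231.5, 192.4], [230, 191, 4, 4, 13])]
[205.98225556 211.21017387]
side [([232.0, 154.7], [224, 139, 16, 39, 387]), ([231.9, 184.1], [227, 171, 10, 27, 86]), ([224.2, 213.6], [196, 182, 62, 56, 1645]), ([227.6, 211.1], [225, 209, 5, 4, 11])]
[217.6449345  218.51817267]
[([274.6, 199.9], [266, 186, 19, 29, 336])]
```

The pail now stands still at (0.382,0.134) with yaw about 33°, near the hook tip. I'll grip with a narrow opening, lift only slightly, back out in -x, and raise it after that.

```bash
python3 -m crank '[[[-8,0,0],[20,10,15],40],[[-16,0,0],[50,20,30],36],[[-24,0,0],[85,27,40],36],[[-31,0,0],[120,27,40],36],[[-31,0,0],[150,27,40],36],[[-31,0,0],[175,27,40],36],[[-31,0,0],[185,27,40],36],[[-31,0,0],[185,27,40],36],[[-31,0,0],[185,27,40],36]]'
python3 - <<'E'
from h import *
im,s=snap('wrist','w27.png');print(s['eef_pos'])
m=(im.max(2)<35).astype(np.uint8);print([b for b in blobs(m,100)])
p=proj('wrist',[.382,.134,.157],s);print('block top expected',p, 'tcp axis',proj('wrist',np.array(s['eef_pos'])+[0,0,.012],s), shift([.382,.134,.128],s))
g=cv2.cvtColor(im,cv2.COLOR_RGB2GRAY)[150:340,180:330]
r=cv2.resize(g,(100,48),interpolation=cv2.INTER_AREA)
for row in r: print(''.join(' .:-=+*#%@'[min(9,int(v)//22)] for v in row))
E
```

```text
time: 35.2
eef_pos: [0.3839, 0.1343, 0.1473]
eef_rot: [[0.001, -0.55, 0.835], [0.0, 0.835, 0.55], [-1.0, -0.001, 0.001]]
ft_force: [-0.1, -0.1, 0.3]
width: 0.423
[0.38387016 0.13425537 0.14731611]
[([491.1, 119.9], [465, 93, 47, 56, 2110]), ([253.8, 237.7], [241, 206, 27, 64, 1556]), ([215.0, 267.2], [208, 234, 13, 79, 532]), ([293.0, 266.9], [288, 234, 13, 79, 535]), ([254.0, 340.4], [0, 244, 512, 140, 30921]), ([6.8, 345.8], [0, 328, 21, 41, 466])]
block top expected [256.56076886 251.38802477] tcp axis [255.00498758 256.61494973] [19.3134127   0.82571135 -1.72772044]
#######+--------+################################*==+***###########***+*####****##*--------=*#######
#####*=--------=##################################+=++**############**++=---------=----------+######
####+---------=*###################################*++***##########*+---====+++++++==--::-----+#####
###*=---------*#######################################*************+--==+++***##****++=-::::::-+####
##*=----------*####################################################=-=++***#########**++-::::::-*###
##+----------=*###
[... 3603 characters left out ...]
              
                  +#=+####*-:::::::-*########################################+=*#:                  
                  -#######=::::::::=############################################=.                  
   ....           :######*-::::::::+############################################=           ....    
   ....           .+#####*::::::::-+###########################################*:           ....    
                   =#####=::::::::-*###########################################*.                   
                   .=+*#*-::::::::=############################################+                    
                    .  ..        .:-==++**###############**++==-::.............
```

Block centred and bar square to the jaws. Lower, grip at full force, and back out.

```bash
python3 -m crank '[[[0,0,0],[10,1,-1],36],[[0,0,0],[18,1,-1],36],[[0,0,0],[18,1,-1],36],[[0,0,0],[18,1,-1],0],[[0,0,0],[18,1,-1],0],[[0,0,0],[18,1,-1],0],[[0,0,0],[18,1,-1],0],[[0,0,0],[18,1,-1],0],[[0,0,0],[12,1,-1],0],[[0,0,0],[12,15,-20],0],[[0,0,0],[12,28,-39],0],[[0,0,0],[12,28,-39],0]]' 120
python3 -m crank '[[[0,0,0],[-20,0,0],0],[[0,0,0],[-45,0,0],0],[[0,0,0],[-70,0,0],0],[[0,0,0],[-70,0,0],0],[[0,0,0],[-70,0,0],0]]'
python3 - <<'E'
from h import *
F=[]
for i in range(14):
    im,s=snap('wrist','w28.png');F.append(s['ft_force'])
print(np.mean(F,0),np.std(F,0),s['width']*85,s['eef_pos'])
np.savez('w28.npz',eef_pos=s['eef_pos'],eef_rot=s['eef_rot'])
g=cv2.cvtColor(im,cv2.COLOR_RGB2GRAY)[90:290,170:340]
r=cv2.resize(g,(110,56),interpolation=cv2.INTER_AREA)
for row in r: print(''.join(' .:-=+*#%@'[min(9,int(v)//22)] for v in row))
E
```

```text
time: 36.45
eef_pos: [0.3297, 0.1358, 0.132]
eef_rot: [[-0.009, -0.55, 0.835], [-0.001, 0.835, 0.55], [-1.0, 0.004, -0.008]]
ft_force: [-0.5, -0.5, -6.5]
width: 0.144
time: 36.95
eef_pos: [0.335, 0.1361, 0.2039]
eef_rot: [[0.0, -0.55, 0.835], [0.0, 0.835, 0.55], [-1.0, 0.0, 0.0]]
ft_force: [-0.2, -0.4, -5.8]
width: 0.144
[ 3.97658687e-02 -8.35275270e-04 -5.94819664e+00] [0.45371849 0.47324874 0.41600484] 11.962948844436154 [0.33508247 0.13609153 0.20437633]
##############################################################################################################
##############################################################################################################
##############################################################################################################
##############################################################################################################
##############################################################################################################
###################################################################################
[... 4877 characters left out ...]
      .*#############==*###%*==+**
#####+==+*##############*-         ..:=*@@%-..  ..............  .:#@@%+-:.         :+##########+=+#####=:::::-
########**+==++*######=.                :%%-..  ..............  .:#@+                 -*#####*=+*####+-:::::--
::::-=+*#####**+==+**=      .......      :-:..  ..............  ..:-.      .......     :####+=*###%*=::.....::
        :########*=:.         ..           ...  ..............  .:.           .         :==-+####%%*:         
         -=--:..                           .:.  ..............  .:.                          ..:--=-.         
..                                         .:.  ..............  .:.                                         ..
```

All four balls are clearly in the pail, and the weight agrees (5.95 N, i.e. 0.4 kg + 4×50 g). Carrying it to the drip stand, high and gently.

```bash
python3 -m crank '[[[0,0,0],[-15,0,0],0],[[0,0,0],[-35,-6,-3],0],[[3,0,0],[-55,-20,-9],0],[[7,0,0],[-66,-42,-19],0],[[11,0,0],[-66,-70,-32],0],[[15,0,0],[-66,-100,-46],0],[[19,0,0],[-66,-130,-60],0],[[23,0,0],[-66,-160,-74],0],[[27,0,0],[-66,-190,-88],0],[[31,0,0],[-66,-220,-102],0],[[35,0,0],[-66,-250,-116],0],[[38,0,0],[-66,-275,-128],0]]'
python3 - <<'E'
from h import *
s=ctrl.read_state();print(s['width']*85,shift([.40,-.302,.27],s))
E
```

```text
time: 38.85
eef_pos: [0.3794, -0.1659, 0.2705]
eef_rot: [[0.0, 0.085, 0.996], [-0.001, 0.996, -0.085], [-1.0, -0.001, 0.001]]
ft_force: [0.2, -0.1, -5.3]
width: 0.144
12.214838021069692 [   0.58513256 -133.84887997   32.06308456]
```

```bash
python3 -m crank '[[[0,0,0],[0,-15,3],0],[[1,0,0],[0,-40,8],0],[[2,0,0],[0,-70,15],0],[[3,0,0],[0,-100,22],0],[[3.7,0,0],[0,-122,27],0],[[3.7,0,0],[0,-133,30],0],[[3.7,0,0],[0,-134,31],0],[[3.7,0,0],[0,-134,31],0],[[3.7,0,0],[0,-134,31],0]]'
python3 - <<'E'
from h import *
im,s=snap('wrist','w30.png');np.savez('w30.npz',eef_pos=s['eef_pos'],eef_rot=s['eef_rot']);snap('side','b30.png');snap('scene','a30.png')
print(s['width']*85,s['eef_pos'],s['eef_rot'][:,2])
for n,X in(('seat',[.4895,-.313,.124]),('tip',[.474,-.311,.136]),('back',[.5005,-.3145,.134]),('post',[.577,-.326,.134])): print(n,proj('wrist',X,s),proj('side',X),proj('scene',X))
g=cv2.cvtColor(im,cv2.COLOR_RGB2GRAY)[190:340,150:360]
r=cv2.resize(g,(140,50),interpolation=cv2.INTER_AREA)
for row in r: print(''.join(' .:-=+*#%@'[min(9,int(v)//22)] for v in row))
E
```

```text
time: 39.75
eef_pos: [0.3992, -0.2986, 0.2701]
eef_rot: [[-0.001, 0.144, 0.99], [0.002, 0.99, -0.144], [-1.0, 0.001, -0.001]]
ft_force: [-0.3, 0.4, -6.0]
width: 0.142
12.085782870107272 [ 0.39921347 -0.29861201  0.27011473] [ 9.89594124e-01 -1.43885060e-01 -7.47953952e-04]
seat [252.45523717 255.74605799] [276.78028273 283.37735309] [305.93319506 290.38066498]
tip [252.16098152 248.58171685] [269.42690525 278.94163693] [300.66428165 289.51389486]
back [252.5435951  269.30299918] [282.08739857 279.54954389] [310.26897576 287.06737396]
post [252.36482718 326.17918   ] [318.79839446 279.52511635] [337.88488551 279.34687108]
+---------=+++=+%#==============*##+--==========--+##########*--==+++********++==#########################=--:::--::::::-*#+*###############
*=-----::::::::=#*===============+--==+++****+++++==*#######*=-=++***########***++#######################*-::---::--::::-**=:=##############
#*----:-:::--:::---=============--=++******###***++==*######+-=++**#############*+*#####################*--------:-::::::----:-+############
%#+=----:--::::---==============-=++**##########
[... 5870 characters left out ...]
-..
****:...................                                :**#############**********-                                 ..................:---==
*+-. ........:.........                                 :*+#############*****#****-                                 ................... .:+*
.    ..............::..                             ..  +*****#########************:                                 .................    .-
      ........:.......                              ..  +*******************##*****:  .                              .................      
        .............                                   ::=+=+************#*#*++=-:.                                  ..............
```

Run:
```python
from h import *
def asc(f,x0,y0,w,h,k=2):
    g=cv2.cvtColor(cv2.imread(f),cv2.COLOR_BGR2GRAY)[y0:y0+h,x0:x0+w]
    g=cv2.resize(g,(w*k,h),interpolation=cv2.INTER_CUBIC)
    print(f,x0,y0)
    for i,row in enumerate(g): print(y0+i,''.join(' .:-=+*#%@'[min(9,int(v)//20)] for v in row))
asc('pics/b30.png',262,266,70,24)
asc('pics/a30.png',292,270,56,30)
```

```text
pics/b30.png 262 266
266 @@@@@@@@@@@@@@@@@@@@@@@@@@@@@@@@@@@@@@@@@@@@@@@@@@@@@@@@@@@@@@@@@@@@@@@@@@@@@@#+=--========---======---===----------=+++++++++++++++++++++++
267 @@@@@@@@@@@@@@@@@@@@@@@@@@@@@@@@@@@@@@@@@@@@@@@@@@@@@@@@@@@@@@@@@@@@@@@@@@@@@#*+=----============-=-----------------=+++++++++++++++++++++++
268 @@@@@@@@@@@@@@@@@@@@@@@@@@@@@@@@@@@@@@@@@@@@@@@@@@@@@@@@@@@@@@@@@@@@@@@@@@@@%*+=====================--------------==++++++++++++++++++++++++
269 @@@@@@@@@@@@@@@@@@@@@@@@@@@@@@@@@@@@@@@@@@@@@@@@@@@@@@@@@@@@@@@@@@@@@@@@@@@%*++=============+++==--------------====+++++++++++++++++++++++++
270 @@@@@@@@@@@@@@@@@@@@@@@@@@@@@@@@@@@@@@@@@@@@@@@@@@@@@@@@@@@@@@@@@@@@@@@@@@@#+=======+++=====+++===================++++++++++++++++++++++++++
271 @@@@@@@@@@@@@@@@@@@@@@@@@@@@@@@@@@@@@@@@@@@@@@@@@@@@@@@@@@@@@@@@@@@@@@@@@@@#*++=====++++=========================+++++==++++++++++++++++++++
272 @@@@@@@@@@@@@@@@@@@@@@@@@@@@@@@@@@@@@@@@@@@@@@@@@@@@@@@@@@@@@@@@@@@@@@@@@@%*+===+++=++++++++=====================+++++++++++++++++++++++++++
273 @@@@@@@@@@@@@@@@@@@@@@@@@@@@@@@@@@@@@@@@@@@@@@@@@@@@@@@@@@@@
[... 5231 characters left out ...]
94 **+++*#%%%%@@@@@@@%*+==+*%@@@@@@@@@@@@@%#*=+*%@@@@@@@@@@@@@@@@@@@@@@@@@@@@@@@@@@@@@#+=+++=====+#%%%%%%%%%%%%%%%%
295 ++++*#%%%%%@@@@@@@@#*+=+#@@@@@@%@%%%%######%%@@@@@@@@@@@@@@@@@@@@@@@@@@@@@@@@@@@@@%*+=======+*#%%%%%%%%%%%%%%%%%
296 **#%%%###%@@@@@@@@@@%*+=*#%%######%%%%%@@@@@@@@@@@@@@@@@@@@@@@@@@@@@@@@@@@@@@@@@@%#*+======+*%@@@@%%%%%%%%%%%@%%
297 %%%@@%##%@@@@@@@@@@@@%%#%%%%%%%@@@@@@@@@@@@@@@@@@@@@@@@@@@@@@@@@@@@@@@@@@@@@@@@@@#*++==+===+#@@@@%%#%%%%%@%%%%%%
298 @@@%#*#%@@@@@@@@@@@@@@@@@@@@@@@@@@@@@@@@@@@@@@@@@@@@@@@@@@@@@@@@@@@@@@@@@@@@@@@@@#+==++===+*#@@@@@%%%%%%%@@%%%%%
299 @@%*++#@@@@@@@@@@@@@@@@@@@@@@@@@@@@@@@@@@@@@@@@@@@@@@@@@@@@@@@@@@@@@@@@@@@@@@@@@%*+=======+#%@@@@@@@@@@@@@@@@@%%
```

Run:
```python
from h import *
for n,a,b in [('tip -y top',(299.8,287.6),(271,283.7)),('back -y top',(310,285.2),(283.6,284.7)),('dark post side?',(336,286),(321.5,285))]:
    print(n,*tri(ray('scene',a),ray('side',b)))
    z={'t':.136,'b':.134,'d':.134}[n[0]]
    print('  planes',onz('scene',a,z),onz('side',b,z))
# same for dispenser hook in b10/a10, whose seat is known (~.4345,.108)
s=ctrl.read_state();print(s['eef_pos'],s['width']*85)
for X in([.4185,.095,.136],[.4455,.096,.134]): print(proj('scene',X),proj('side',X))
def asc(f,x0,y0,w,h,k=2):
    g=cv2.cvtColor(cv2.imread(f),cv2.COLOR_BGR2GRAY)[y0:y0+h,x0:x0+w]
    g=cv2.resize(g,(w*k,h),interpolation=cv2.INTER_CUBIC)
    print(f,x0,y0)
    for i,row in enumerate(g): print(y0+i,''.join(' .:-=+*#%@'[min(9,int(v)//20)] for v in row))
asc('pics/a30.png',210,180,45,20)
asc('pics/b30.png',225,185,50,20)
```

```text
tip -y top [ 0.48260601 -0.29239614  0.10934309] [np.float64(0.0024578328203534337), np.float64(0.002457832820353576)]
  planes [ 0.47485641 -0.30514833  0.136     ] [ 0.47471892 -0.32689725  0.136     ]
back -y top [ 0.51018953 -0.29735966  0.10781164] [np.float64(0.00323656564869199), np.float64(0.0032365656486919026)]
  planes [ 0.50275498 -0.30941553  0.134     ] [ 0.50046328 -0.33154828  0.134     ]
dark post side? [ 0.57621998 -0.33115816  0.11906444] [np.float64(0.006976894742982552), np.float64(0.006976894742982571)]
  planes [ 0.5614772  -0.34075325  0.134     ] [ 0.57787706 -0.3442253   0.134     ]
[ 0.39930695 -0.2990785   0.27038354] 12.033685578142357
[218.58090586 193.63370712] [228.17115291 193.46135949]
[226.54752036 191.16006437] [237.39796269 193.25594908]
pics/a30.png 210 180
180 ###%%%%%#*+=-:::::::::::::::::::::::::::::::::::::::::::::::::::::::::::::::::::::::::::::
181 %%@@@@@@@@@%#**+=--:::::::::::::::::::::::::::::::::::::::::::::::::::::::::::::::::::::::
182 @@@@@@@@@@@@@@@%%%#*+=-:::::::::::::::::::::::::::::::::::::::::::::::::::::::::::::::::::
183 @@@@@
[... 3026 characters left out ...]
%@@@@@@@@@@@@@@@@@@@@@@@@@@%###%@@@@@@@@@@%#*++*%@@@@@@@%**+++++++++++
199 -------------:::::::::::::-=#@@@@@@@@@@@@%%%%%%%#########**++*%@@@@@@@@@%#*+++*%@@@@@@@%#*++++++++++
200 -------------::::::::::::--=*#######****######%%%@@@@@@@@@%#+*#%@@@@@@@@@#*+++=*%@@@@@@@%*++++++++++
201 :------------::::::::::::-+*##%%@@@@@@@@@@@@@@@@@@@@@@@@@@@#*+*%@@@@@@@@@#*+++++*#######*+++++++++++
202 :-------------::::::--::-=*%@@@@@@@@@@@@@@@@@@@@@@@@@@@@@@@#*++#%@@@@@@@@#*+++++++++++++++++++++++++
203 :------------::::::::::-=*%@@@@@@@@@@@@@@@@@@@@@@@@@@@@@@@@#*++*#%@@@@@@%#*+++++++++++++++++++++++++
204 -------------:::::::::-+#@@@@@@@@@@@@@@@@@@@@@@@@@@@@@@@@@@#*++++*%@@@@@%#*+++++++++++++++++++++++++
```

Edge measurements agree: the drip seat is at about (0.490,-0.311) with yaw -0.147 rad, which the tool already matches. Lowering to entry height.

```bash
python3 -m crank '[[[0,0,0],[20,1,0],0],[[0,0,0],[45,1,0],0],[[0,0,0],[70,1,0],0],[[0,0,0],[90,1,0],0],[[0,0,0],[96,1,0],0],[[0,0,0],[96,1,0],0],[[0,0,0],[96,1,0],0]]'
python3 - <<'E'
from h import *
im,s=snap('wrist','w31.png');snap('side','b31.png');print(s['eef_pos'],s['width']*85,s['ft_force'],shift([.490,-.311,.174],s))
def asc(f,x0,y0,w,h,k=2):
    g=cv2.cvtColor(cv2.imread(f),cv2.COLOR_BGR2GRAY)[y0:y0+h,x0:x0+w]
    g=cv2.resize(g,(w*k,h),interpolation=cv2.INTER_CUBIC)
    print(f,x0,y0)
    for i,row in enumerate(g): print(y0+i,''.join(' .:-=+*#%@'[min(9,int(v)//20)] for v in row))
asc('pics/b31.png',195,250,100,75,1)
g=cv2.cvtColor(im,cv2.COLOR_RGB2GRAY)[215:265,120:390]
for row in cv2.resize(g,(90,25),interpolation=cv2.INTER_AREA): print(''.join(' .:-=+*#%@'[min(9,int(v)//22)] for v in row))
E
```

```text
time: 40.6
eef_pos: [0.4002, -0.2997, 0.1757]
eef_rot: [[0.002, 0.145, 0.989], [-0.002, 0.989, -0.145], [-1.0, -0.001, 0.002]]
ft_force: [1.0, -0.4, -6.2]
width: 0.144
[ 0.40023568 -0.2996624   0.17571202] 12.228262466297474 [ 1.02759988 -0.44371933 -6.19434915] [ 1.88217058  1.80310317 90.45612694]
pics/b31.png 195 250
250 @@@@@@@@@@@@@@@@@@@@@@@@@@@@@@*-------------#@@@@@@@@@@@@@@@@@@@@@@@@@@@@@@@@@@@@@@@@@@@@@@@@@@@@@@@
251 @@@@@@@@@@@@@@@@@@@@@@@@@@@@@@#-------------%@@@@@@@@@@@@@@@@@@@@@@@@@@@@@@@@@@@@@@@@@@@@@@@@@@@@@@@
252 @@@@@@@@@@@@@@@@@@@@@@@@@@@@@@#-------------@@@@@@@@@@@@@@@@@@@@@@@@@@@@@@@@@@@@@@@@@@@@@@@@@@@@@@@@
253 @@@@@@@@@@@@@@@@@@@@@@@@@@@@@@#-------------@@@@@@@@@@@@@@@@@@@@@@@@@@@@@@@@@@@@@@@@@@@@@@@@@@@@@@@@
254 @@@@@@@@@@@@@@@@@@@@@@@@@@@@@@#-------------%@@@@@@@@@@@@@@@@@@@@@@@@@@@@@@@@@@@@@@@@@@@@@@@@@@@@@@@
255 @@@@@@@@@@@@@@@@@@@@@@@@@@@@@@#--=--------=+%@@@@@@@@@@@@@@@@@@@@@@@@@@@@@@@@@@@@@@@@@@@@@@@@@@@@@@@
256 @@@@@@@@@@@@@@@@@@@@@@@@@@@@@@#-=+=--==--=++#@@@@@@@@@@@@@@@@@@@@@@@@@@@@@@@@@@@@@@@@@@@@@@@@@@@@@@@
257 @@@@@@@@@@@@@@@@@@@@@@@@@@@@@@#--++----
[... 8671 characters left out ...]
#+--:   .---.      ..  :---    ---####%########################
---********************+*####=-:...:---.  ....... :---....--*%############################
---**********************#####=.   :---.  ....... :---.   :*%#############################
--+*********####********+####%#:...:---.  ....... :---....=%##############################
-=**********#*##********+##*###    :---. ........ .---.   :###############################
-+***#####**************+##*##+    ----   ....... .---:   .###############################
=**##**#****************+##*##+    ----   ....... .---:    ##########%####################
***##*******#****#********####-   .----   ....... .---:    +######%#######################
```

Run:
```python
from h import *
s=ctrl.read_state();R=np.array(s['eef_rot']);p=np.array(s['eef_pos'])
for off in(-.004,0,.004):
    P=p+R@[.017,-.049,off];print(off,proj('side',P))
d=R[:,2]
for q in(.086,.0905,.095): # seat candidates at notch -y face centre
    S=p+d*q; S=S-R[:,1]*.012; S[2]=.124;print(q,proj('side',S-d*.016+[0,0,.012]),proj('side',S+d*.011+[0,0,.010]),proj('side',S-[0,0,.004]))
```

```text
-0.004 [230.46963335 285.18840036]
0 [232.48146941 285.17807206]
0.004 [234.49349322 285.16774278]
0.086 [267.46706864 282.55915424] [280.41303689 283.25746589] [275.08220982 288.60162614]
0.0905 [269.62635525 282.55303714] [282.57144041 283.2513833 ] [277.22556388 288.59581649]
0.095 [271.78583009 282.5469195 ] [284.73003197 283.24530018] [279.36910339 288.59000633]
```

Side view: hook tip at u≈271, notch back at u≈283.5, bar end at u≈231, so travel is 92 mm. Moving in.

```bash
python3 -m crank '[[[0,0,0],[0,0,15],0],[[0,0,0],[0,0,35],0],[[0,0,0],[0,0,55],0],[[0,0,0],[0,0,72],0],[[0,0,0],[0,0,85],0],[[0,0,0],[0,0,92],0],[[0,0,0],[0,0,92],0],[[0,0,0],[8,0,92],0],[[0,0,0],[16,0,92],0],[[0,0,0],[22,0,92],0],[[0,0,0],[22,0,92],0]]'
python3 - <<'E'
from h import *
s=ctrl.read_state();print(s['width']*85,s['ft_force'])
snap('side','b32.png')
g=cv2.cvtColor(cv2.imread('pics/b32.png'),cv2.COLOR_BGR2GRAY)[255:315,255:300]
for i,row in enumerate(cv2.resize(g,(90,60),interpolation=cv2.INTER_CUBIC)): print(255+i,''.join(' .:-=+*#%@'[min(9,int(v)//20)] for v in row))
E
```

```text
time: 41.8
eef_pos: [0.4891, -0.3116, 0.1504]
eef_rot: [[-0.003, 0.146, 0.989], [0.002, 0.989, -0.146], [-1.0, 0.002, -0.003]]
ft_force: [-0.6, -0.4, -5.5]
width: 0.138
11.700788722703523 [-0.61577883 -0.41975182 -5.50044201]
255 @@@@@@@@@@@@@@@@@@@@@@@@@@@@@@@@@#+---:::---====-===----:::=#@@@@@@@@@@@@@@@@@@@@@@@@@@@@@
256 @@@@@@@@@@@@@@@@@@@@@@@@@@@@@@@@@#+--:--:--------------::::=%@@@@@@@@@@@@@@@@@@@@@@@@@@@@@
257 @@@@@@@@@@@@@@@@@@@@@@@@@@@@@@@@@#+--:--:--------------::::+%@@@@@@@@@@@@@@@@@@@@@@@@@@@@@
258 @@@@@@@@@@@@@@@@@@@@@@@@@@@@@@@@%*=--:::---------------:::-+%@@@@@@@@@@@@@@@@@@@@@@@@@@@@@
259 @@@@@@@@@@@@@@@@@@@@@@@@@@@@@@@@#+-----------====----::::--+%@@@@@@@@@@@@@@@@@@@@@@@@@@@@@
260 @@@@@@@@@@@@@@@@@@@@@@@@@@@@@@@%*=---------------------::-=*@@@@@@@@@@@@@@@@@@@@@@@@@@@@@@
261 @@@@@@@@@@@@@@@@@@@@@@@@@@@@@%*==-------::::-----------::-+#@@@@@@@@@@@@@@@@@@@@@@@@@@@@@@
262 @@@@@@@@@@@@@@@@@@@@@@@@@@@@%*=------------------------::-=*@@@@@@@@@@@@@@@@@@@@@@@@@@@@@@
263 @@@@@@@@@@@@@@@@@@@@@@@@@@@@%+=-------------------------:--+%@@@@@@@@@@@@@@@@@@@@@@@@@@@@@
264 @@@@@@@@@@@@@@@
[... 4125 characters left out ...]
@@@@@@@@@@@@@@@@@@@@##*************
308 %@@@@@@@@@@@@@@@@@@@@@@@@@@@@@@%%%@@@@%##****#%@@@@@@@@@@@@@@@@@@@@@@@@@@@@@@%#***********
309 @@@@@@@@@@@@@@@@@@@@@@@@@@@@@@%#%%%@@@%##*****#@@@@@@%%@@@@@@@@@@@@@@@@@@@@@@@@%##********
310 @@@@@@@@@@@@@@@@@@@@@@@@@@@@@%####%%%%%##*****#%%@%%%%#%@@@@@@@@@@@@@@@@@@@@@@@@@%##******
311 @@@@@@@@@@@@@@@@@@@@@@@@@@@@@@@%#########****##%%%%%###%@@@@@@@@@@@@@@@@@@@@@@@@@@@%#***##
312 @@@@@@@@@@@@@@@@@@@@@@@@@@@@@@@@%%########****########%%@@@@@@@@@@@@@@@@@@@@@@@@@@@@%#*#%@
313 @@@@@@@@@@@@@@@@@@@@@@@@@@@@@@@@@%######*******###**##%%@@@@@@@@@@@@@@@@@@@@@@@@@@@@@@@@@@
314 @@@@@@@@@@@%@@@@@@@@@@@@@@@@@@@@@%#######***********##%%%@@@@@@@@@@@@@@@@@@@@@@@@@@@@@@%##
```

The bar (u≈276) lies between the tip (271.5) and the notch back (283.5). Lower the rest and watch the force.

```bash
python3 -m crank '[[[0,0,0],[3,0,1],0],[[0,0,0],[6,0,1],0],[[0,0,0],[8,0,1],0],[[0,0,0],[10,0,1],0],[[0,0,0],[10,0,1],0]]'
```

```text
time: 42.35
eef_pos: [0.4916, -0.3127, 0.1424]
eef_rot: [[0.0, 0.145, 0.989], [-0.0, 0.989, -0.145], [-1.0, -0.0, 0.0]]
ft_force: [0.1, 0.3, -5.9]
width: 0.138
```

```bash
python3 -m crank '[[[0,0,0],[2,0,0],0],[[0,0,0],[4,0,0],0],[[0,0,0],[4,0,0],0]]'
```

```text
time: 42.65
eef_pos: [0.493, -0.3134, 0.1422]
eef_rot: [[0.003, 0.145, 0.989], [-0.002, 0.989, -0.145], [-1.0, -0.001, 0.003]]
ft_force: [-2.6, 3.2, 7.5]
width: 0.144
```

Contact: Fz swung to +7.5 N at exactly the seat's height (TCP 0.142, i.e. bar 0.124). Release and retreat.

```bash
python3 -m crank '[[[0,0,0],[-3,0,0],0],[[0,0,0],[-3,0,0],20],[[0,0,0],[-3,0,0],40],[[0,0,0],[-3,0,0],40],[[0,0,0],[-3,0,0],40],[[0,0,0],[-20,0,0],40],[[0,0,0],[-60,0,0],40],[[0,0,0],[-110,0,-30],60],[[0,0,0],[-150,0,-70],85],[[0,0,0],[-150,0,-110],85],[[0,0,0],[-150,0,-110],85],[[0,0,0],[-150,0,-110],85]]' 40
python3 - <<'E'
from h import *
im,s=snap('wrist','w33.png');print(s['eef_pos'],s['time'])
snap('side','b33.png');snap('scene','a33.png')
p=proj('wrist',[.49,-.311,.06],s).astype(int);print(p)
g=cv2.cvtColor(im,cv2.COLOR_RGB2GRAY)[p[1]-60:p[1]+60,p[0]-65:p[0]+65]
for row in cv2.resize(g,(130,60),interpolation=cv2.INTER_AREA): print(''.join(' .:-=+*#%@'[min(9,int(v)//22)] for v in row))
g=cv2.cvtColor(cv2.imread('pics/b33.png'),cv2.COLOR_BGR2GRAY)[255:345,235:325]
for i,row in enumerate(cv2.resize(g,(90,60),interpolation=cv2.INTER_AREA)): print(''.join(' .:-=+*#%@'[min(9,int(v)//20)] for v in row))
E
```

```text
time: 43.85
eef_pos: [0.3823, -0.2968, 0.289]
eef_rot: [[0.002, 0.147, 0.989], [-0.001, 0.989, -0.147], [-1.0, -0.001, 0.002]]
ft_force: [0.7, 0.9, -0.8]
width: 0.993
[ 0.3822721  -0.29675813  0.28904381] 43.85
[255 235]
%%%%#++*#*#########***####*#*#####*#**#*####**###********#########*#*##*#######*###############**###***################***########
%%%%%*=+*##****#############*######*####*##***###*#*##*###**###*##*###*########*#*#####*#**##**#*####***#######*##*#####*##*###*##
%%%%%#=+*##*#*#####*########*#######*#########***#**#*##*#*#####**#**############*##**####*####**######*#######*##*###**#######*##
%%%%%%+=+*##*#**#####**########################*#*#*####*#*########*###########*#**##*###**#*####*#######***##########***#*#*##*##
%%%%@%*=+**##*####*#*####*++++++++++++++++*******************#****##############**####################*#**#*############**########
#****++=+****#**#*##**###*****#***********++++++++++=++++++=++++++++++=++++++++++++++++++++*************##*#*##########*#**#*###*#
+*+****==+*######*##***##**##########********#######*###**#*#########**********#*************
[... 11740 characters left out ...]
********************++*++++++++++++++%@@@@@@@@@@@@@@@@@@@@@@@@@
@@@@@@@@@@@@@@@@@@@@@%#********************+++*+++++++++++++++*%@@@@@@@@@@@@@@@@@@@@@@@@@@
@@@@@@@@@@@@@@@@@@@@@@@#*******************++++++++++++++++++#@@@@@@@@@@@@@@@@@@@@@@@@@@@@
@@@@@@@@@@@@@@@@@@@@@@@@@#*****************+++++++++++++++*#%@@@@@@@@@@@@@@@@@@@@@@@@@@@@@
@@@@@@@@@@@@@@@@@@@@@@@@@@@@%#**********++++++++++++++**%%@@@@@@@@@@@@@@@@@@@@@@@@@@@@@@@@
@@@@@@@@@@@@@@@@@@@@@@@@@@@@@@@%%#**+*+++++++++++++**#@@@@@@@@@@@@@@@@@@@@@@@@@@@@@@@@@@@@
@@@@@@@@@@@@@@@@@@@@@@@@@@@@@@@@@@@@@%%%#####%%%%@@@@@@@@@@@@@@@@@@@@@@@@@@@@@@@@@@@@@@@@@
@@@@@@@@@@@@@@@@@@@@@@@@@@@@@@@@@@@@@@@@@@@@@@@@@@@@@@@@@@@@@@@@@@@@@@@@@@@@@@@@@@@@@@@@@@
```

The pail hangs with its bar in the drip hook's notch, and four balls can be counted inside. A last stability and bystander check, then I hand in.

```bash
python3 -m crank '[[[0,0,0],[-20,0,-10],85],[[0,0,0],[-20,0,-10],85],[[0,0,0],[-20,0,-10],85],[[0,0,0],[-20,0,-10],85],[[0,0,0],[-20,0,-10],85],[[0,0,0],[-20,0,-10],85],[[0,0,0],[-20,0,-10],85],[[0,0,0],[-20,0,-10],85]]'
python3 - <<'E'
from h import *
for n,f,l in(('scene','a','a33'),('side','b','b33')):
    im,_=snap(n,n+'end.png');o=cv2.imread(f'pics/{f}.png')[...,::-1];q=cv2.imread(f'pics/{l}.png')[...,::-1]
    print(n,'jar',[x[0] for x in blobs(red(o))],[x[0] for x in blobs(red(im))])
    print(' vs start',[(x[0],x[1][2:]) for x in blobs((cv2.absdiff(im,o).max(2)>45).astype(np.uint8),12) if x[0][1]>130 and x[0][0]>120])
    print(' vs 1s ago',[(x[0],x[1][2:]) for x in blobs((cv2.absdiff(im,q).max(2)>45).astype(np.uint8),8) if x[0][1]>250])
E
```

```text
time: 44.8
eef_pos: [0.3727, -0.2951, 0.3082]
eef_rot: [[-0.0, 0.145, 0.989], [0.0, 0.989, -0.145], [-1.0, 0.0, -0.0]]
ft_force: [0.1, 0.8, -0.1]
width: 0.996
scene jar [[137.3, 217.3], [318.0, 252.5]] [[137.4, 217.4], [317.9, 252.5]]
 vs start [([134.2, 181.0], [11, 16, 100]), ([188.6, 175.2], [4, 6, 13]), ([296.7, 289.1], [31, 34, 376]), ([320.9, 300.1], [16, 24, 182]), ([303.1, 323.5], [43, 22, 357]), ([305.2, 314.8], [11, 6, 30])]
 vs 1s ago [([297.2, 272.6], [4, 4, 11]), ([305.5, 278.6], [9, 5, 24]), ([298.5, 281.4], [4, 5, 17]), ([287.5, 287.3], [13, 18, 70]), ([312.5, 284.5], [5, 7, 16]), ([290.9, 296.3], [20, 18, 130]), ([316.0, 299.0], [10, 11, 34]), ([309.2, 322.7], [45, 29, 244]), ([305.2, 312.5], [11, 12, 60]), ([312.3, 310.7], [2, 6, 9]), ([301.0, 319.7], [30, 12, 57]), ([302.1, 319.1], [5, 3, 10])]
side jar [[311.2, 253.9]] [[311.4, 253.8]]
 vs start [([213.8, 169.7], [41, 75, 1383]), ([251.7, 185.8], [5, 6, 20]), ([266.5, 267.6], [49, 93, 2088]), ([292.4, 299.9], [25, 29, 433]), ([275.9, 328.3], [55, 33, 897])]
 vs 1s ago [([275.2, 263.5], [7, 2, 13]), ([259.2, 290.5], [21, 16, 57]), ([292.8, 290.1], [18, 10, 34]), ([264.3, 307.5], [22, 12, 70]), ([287.0, 307.5], [17, 10, 38]), ([285.0, 336.6], [45, 21, 79])]
```

```bash
python3 -m crank '[[[0,0,0],[0,0,0],85],[[0,0,0],[0,0,0],85],[[0,0,0],[0,0,0],85],[[0,0,0],[0,0,0],85],[[0,0,0],[0,0,0],85]]' >/dev/null
python3 - <<'E'
from h import *
for n in('scene','side'):
    q=cv2.imread(f'pics/{n}end.png')[...,::-1]; im,_=snap(n,n+'end2.png')
    print(n,[(x[0],x[1][2:]) for x in blobs((cv2.absdiff(im,q).max(2)>30).astype(np.uint8),5)])
def asc(f,x0,y0,w,h):
    g=cv2.cvtColor(cv2.imread(f),cv2.COLOR_BGR2GRAY)[y0:y0+h,x0:x0+w]
    print(f)
    for i,row in enumerate(g): print(y0+i,''.join(' .:-=+*#%@'[min(9,int(v)//22)] for v in row))
asc('pics/a.png',118,165,40,30);asc('pics/sceneend2.png',118,165,40,30)
asc('pics/sideend2.png',235,255,90,90)
E
```

```text
scene [([297.5, 273.4], [4, 4, 11]), ([305.4, 278.5], [10, 6, 26]), ([298.5, 281.6], [4, 5, 14]), ([312.2, 284.4], [5, 8, 20]), ([289.0, 294.8], [21, 31, 199]), ([323.1, 292.0], [3, 5, 8]), ([315.7, 299.5], [9, 11, 35]), ([305.2, 313.9], [17, 24, 118]), ([310.0, 322.9], [45, 33, 224]), ([321.6, 310.3], [2, 4, 7]), ([291.7, 317.8], [9, 7, 23]), ([311.4, 320.8], [6, 7, 22])]
side [([275.0, 309.0], [1, 9, 9]), ([291.9, 308.4], [9, 7, 10]), ([279.0, 315.0], [1, 7, 7])]
pics/a.png
165     .  ..        -======================
166 .. . .. .        -======================
167    . .   .    .  -======================
168     ..  ..       :-==================+++
169  .   ...  .      .-===============++++++
170     ...     ..  ..:===========++++++++**
171 :.. .. .  . .   . -========++++++++**#%%
172 -.   ..    .   . .:-====+++++*#####%%%@%
173 -           .  ..  -+++++++*#%@@@@%@@@@%
174 -: .... .  . .     =++++**#%@@@@@@@%@@@%
175 =-  . .           .-++**#%@@@@@@@@@@@@@@
176 -- .  .        .:+**###%%@@@@@@@@@@@@@@@
177 --:.   .      :+#%%%%@%%%%@@@@@@@@@@@@@@
178 ==- . ..... .+##%@##@%%@%%@@@@
[... 9967 characters left out ...]
++*%@@@@@@@@@@@@@@@@@@@@@@@@@@@@@@@
338 @@@@@@@@@@@@@@@@@@@@@@@@@@@%#*+++++++++++++++++++=+=+=+*%%@@@@@@@@@@@@@@@@@@@@@@@@@@@@@@@@
339 @@@@@@@@@@@@@@@@@@@@@@@@@@@@@@%*++++++++++++++++++==+*%@@@@@@@@@@@@@@@@@@@@@@@@@@@@@@@@@%@
340 @@@@@@@@@@@@@@@@@@@@@@@@@@@@@@@@%%**+++++++++=+=+**%%@@@@@@@@@@@@@@@@@@@@@@@@@@@@@@@@@@@%@
341 @@@@@@@@@@@@@%@@@@@@@@@@@@@@@@@@@@@@@@%###*####%%@@@@@@@@@@@@@@@@@@@@@@@@@@@@@@@@@@@@@@@%@
342 @@@@@@@@@@@@@%@@@@@@@@@@@@@@@@@@@@@@@@@@@@@@@@@@@@@@@@@@@@@@@@@@@@@@@@@@@@@@@@@@@@@@@@@@%@
343 @@@@@@@@@@@@@@@@@@@@@@@@@@@@@@@@@@@@@@@@@@@@@@@@@@@@@@@@@@@@@@@@@@@@@@@@@@@@@@@@@@@@@@@@@@
344 @@@@@@@@@@@@@%@@@@@@@@@@@@@@@@@@@@@@@@@@@@@@@@@@@@@@@@@@@@@@@@@@@@@@@@@@@@@@@@@@@@@@@@@@@@
```

The pail hangs well but is still swaying slightly. The other difference is only the arm in front of the pepper mill. I'll let it settle a few seconds, then hand in.

```bash
for i in 1 2 3 4 5; do python3 -m crank '[[[0,0,0],[0,0,0],85],[[0,0,0],[0,0,0],85],[[0,0,0],[0,0,0],85],[[0,0,0],[0,0,0],85],[[0,0,0],[0,0,0],85],[[0,0,0],[0,0,0],85],[[0,0,0],[0,0,0],85],[[0,0,0],[0,0,0],85],[[0,0,0],[0,0,0],85],[[0,0,0],[0,0,0],85],[[0,0,0],[0,0,0],85],[[0,0,0],[0,0,0],85]]' >/dev/null; done
python3 - <<'E'
from h import *
a,s=snap('scene','e1.png');w,_=snap('wrist','we1.png')
for _ in range(6): b,_=snap('scene','e2.png')
print(s['time'],[(x[0],x[1][2:]) for x in blobs((cv2.absdiff(a,b).max(2)>30).astype(np.uint8),8)])
c=cv2.HoughCircles(cv2.medianBlur(cv2.cvtColor(w,cv2.COLOR_RGB2GRAY),3),cv2.HOUGH_GRADIENT,1,12,param1=80,param2=13,minRadius=7,maxRadius=13)
for q in c[0]:
    X=onz('wrist',q[:2],.031,s)
    if np.hypot(X[0]-.49,X[1]+.311)<.06: print(q.round(1),X.round(3))
print('jar',[x[0] for x in blobs(red(b))])
E
```

```text
51.5 []
[235.5 217.5   9.1] [ 0.468 -0.338  0.031]
[238.5 249.5   9.1] [ 0.524 -0.342  0.031]
[248.5 233.5   8. ] [ 0.498 -0.322  0.031]
[230.5 234.5   8. ] [ 0.496 -0.351  0.031]
jar [[137.4, 217.3], [317.9, 252.5]]
```

Everything is still. Four balls are detected inside the pail and the jar is unmoved. Handing in.

```bash
python3 -c "
from bench import ctrl
print(ctrl.finish_job())"
```

```text
the job is handed in; nothing more can be done
None
```

The job is handed in: the pail hangs on the drip stand's hook with all four balls in it. Two came from the flask's neck and two from the rack; the third rack holder was empty from the start.

**How it went**
- I hung the pail on the dispenser's hook and rocked the flask to +, −, + 0.65 rad. A look afterwards showed the flask empty and both neck balls in the pail.
- The first rack ball bounced out of the pail onto the table. I picked it up and released it again from just above the rim with the hand tilted.
- After I lifted the pail off the dispenser, it slipped from the grip. It landed upright with its balls still in it, so I gripped it again at full force and carried it to the drip stand.

**Last checks**
- **Balls:** four were counted in the wrist view both before and after hanging. The load on lifting was 5.95 N, against about 5.9 N for a 0.4 kg pail with four balls.
- **Pail:** the force showed contact at the hook's seat height, and the side view shows the bar between the hook's tip and the notch's back. It swayed slightly at first. By 51.5 s two scene pictures 0.3 s apart showed no change.
- **Surroundings:** the red-capped jar is within about 0.2 pixel of where it started. The only other differences in the scene view were the arm, the emptied rack and the pail.

**Checks that disagreed:** an earlier averaged weighing, before the slip, gave 5.7 N, which left three or four balls open; the later count and weight settled it. Camera estimates of the hooks' sideways positions differed by up to 2 cm, which the long handle bar tolerates.

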